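# Change over the blades in a bench test dock with a pull-to-isolate switch

### The arm

A 6-joint arm with a two-finger parallel gripper is mounted at the origin on a cart in front of the work surface, level with it; the furniture and walls round the work are solid. World frame = base frame: x ahead of the robot, y to its left, z up, the work surface at z = 0. Lengths are in mm, angles in degrees, forces in N, time in s.
With the tool pointing down it reaches from about 350 to 850 mm from the base axis. Payload 8.1 kg.
Tool frame: the origin (TCP) lies midway between the tips of the shut fingers; the grasp point (between the pads) lies 19 mm behind it (r.pinch_z is the distance from the TCP to the grasp point, in mm); z points along the fingers, y is the line along which they close (so a half turn about z gives the same grasp; the last joint's range is limited). The gripper opens to 85 mm and grips with 20 to 120 N. Pads are 22 mm wide; open, the fingers measure 114 mm over their backs; the gripper's body (76 mm by 85 mm) begins 54 mm behind the grasp point. The pads swing forward as they close: fully open they stand 13 mm farther back than shut.
Start: joints at [-72.502, 7.471, 85.268, -0, 87.261, -4.893], TCP at [228.577, -554.759, 231.292] pointing down, gripper open.
Joint ranges: [-169.43, 169.43], [-51.17, 129.36], [1.28, 143.12], [-76.62, 256.62], [0, 156.53], [-152.29, 152.29]. Speed limits (degrees/s): [136.94, 136.94, 159.86, 180, 180, 180].

### API

Orientations are given as [roll, pitch, yaw] about the fixed x, y, z axes, in that order (R = Rz(yaw) Ry(pitch) Rx(roll)).
In Python, from bench import sensors, optics, job, r gives the robot as it stands.
- The arm moves only by the tool play_rows, never from a script. Its argument "motion" is a list that holds one entry, the list of rows, each a list of 6 numbers: the shift along the tool's x, y, z in cm, then the turn, a rotation vector about the tool's x, y, z in degrees. In form: [[[x, y, z, ax, ay, az], ...]]. A call has 1 to 5 rows; each row is the pose to reach, as a shift and turn from the pose commanded when the call began, along the tool's axes at that moment; what a row does not reach only later rows make up. A row lasts 1/10 s, in which the tool goes at most 50 mm and 8.59 degrees, less where a joint would pass 70% of its speed; a pose out of reach is approached as far as the arm can. A call with a gripper value outside its range is refused whole. "jaw" is the opening, from 0 (shut) to 1 (fully open), set as the call begins (left out, the last holds). The fingers move at their own pace and stop on an object; "squeeze" is the grip in N (left out, the last holds). Time passes only in rows, so rows that repeat a pose let the fingers close. It gives the time, the measured TCP pose, the force, the opening and the grip force at its end, in the units of the state.
- sensors.sense(): the state, without advancing time (a new reading comes with each control period).
- optics.snapshot(name): name is "scene" or "side" or "wrist"; returns a dict with "pixels" (384x512x3 uint8, red, green, blue), "mtx" (3x3 intrinsics, pixels), "R" (3x3) and "t" (3): a world point X has camera coordinates R X + t; the wrist camera has in their place "T_tool_cam" (4x4, takes a point from camera to tool coordinates, whose origin is the TCP and whose axes are the flange's). Camera axes: x right, y down, z forward; pixel columns grow to the right and rows downward; lengths in mm; the calibration is good to about 2 mm. A picture is of the moment at which its call begins: read the wrist's pose just before it. There is no depth.
- job.hand_in(): hands the job in; it is judged then, once.
The state is a dict: "time": time; "joint_pos": joint angles; "qd": joint speeds; "joint_efforts": joint torques, N m; "tool_pos": TCP position; "tcp_rot": TCP orientation; "ft_force": force on the tool from outside, world axes, zero at the start; "wrist_torque": the same for the moment, N m; "finger_gap": finger opening in mm; "grip_force": force on a finger pad.
Only numpy, scipy, OpenCV 4.12 (cv2) and the standard library are available. Lean on these libraries where they do the work, as an engineer would, in place of code of your own. Each camera call takes 0.05 s, during which the arm holds its last target. There are 200 camera calls.

### The job

Isolate the test dock first by pulling its black knob straight out until it clicks and stays. With the knob out, take every finished blade out of the dock and lay it flat, handle up, on the empty mat on the right, and slide every new blade from the left mat nose first into a slot of its own until it is fully home; then push the knob fully back in. Do not disturb the pen, cutter and reel.

Things in the scene. Friction and masses are not known exactly. Their poses are not given: they have to be found in the camera images.
- dock: grey bench dock, fixed. Origin: at desk level below the middle of its front face, which has three slot mouths; +x points into the slots, away from the robot, +y to the left. Slot floors 20 mm above the desk, roof top at 42 mm. A sill level with the slot floors runs 45 mm out in front of the face. A blade fully home has its origin at x = 0 to 1 mm, z = 20 mm in this frame, its handle outside in front
- slot_left (a point): middle of the floor of the left slot at its mouth (dock x = 0, y = +70, z = 20 mm), axes as the dock's. The slot runs straight and level along +x, 54 mm wide, 10 mm high, 61 mm deep to a rigid stop, with rounded lead-ins at the mouth
- slot_mid (a point): the same point of the middle slot (dock y = 0), alike
- slot_right (a point): the same point of the right slot (dock y = -70 mm), alike
- isolator_knob (a joint): the dock's pull-to-isolate switch, m: 0 = fully pushed in (live), 0.022 = pulled straight out (dock -x) to its outer stop (isolated). A spring detent holds it at either end (about 4 to 6 N to move it, snapping over past mid-travel)
- knob_grip (a point): middle of the black pull knob's round head: 28 mm diameter, 22 mm long, axis along dock x, 50 mm above the desk, at dock y = -143 mm; it moves with the knob. With the knob in, this point is 33 mm in front of its switch housing (60 wide, 75 deep, 75 mm high, face flush with the dock's, right of the slots); a 12 mm steel stem joins them
- in_mat: black rubber mat 190 (x) x 270 (y) x 3 mm, fixed, on the robot's left; the new blades start on it. Origin: centre of its underside
- out_mat: black rubber mat 170 (x) x 190 (y) x 3 mm, fixed, on the robot's right, empty at the start; for the finished blades. Origin: centre of its underside
- new_1: new flat aluminium blade 120 long (x) x 50 wide (y) x 6 mm thick, 0.10 to 0.20 kg, with an upright black handle rib 40 long (x) x 14 wide (y), centred at x = -30 mm, from 6 to 36 mm above the underside. Origin: centre of the underside; +x to the nose that enters the slot, z up. All blades are alike. Starts lying on the left mat; may be absent
- new_2: new flat aluminium blade 120 long (x) x 50 wide (y) x 6 mm thick, 0.10 to 0.20 kg, with an upright black handle rib 40 long (x) x 14 wide (y), centred at x = -30 mm, from 6 to 36 mm above the underside. Origin: centre of the underside; +x to the nose that enters the slot, z up. All blades are alike. Starts lying on the left mat; may be absent
- new_3: new flat aluminium blade 120 long (x) x 50 wide (y) x 6 mm thick, 0.10 to 0.20 kg, with an upright black handle rib 40 long (x) x 14 wide (y), centred at x = -30 mm, from 6 to 36 mm above the underside. Origin: centre of the underside; +x to the nose that enters the slot, z up. All blades are alike. Starts lying on the left mat; may be absent
- done_1: finished flat aluminium blade 120 long (x) x 50 wide (y) x 6 mm thick, 0.10 to 0.20 kg, with an upright black handle rib 40 long (x) x 14 wide (y), centred at x = -30 mm, from 6 to 36 mm above the underside. Origin: centre of the underside; +x to the nose that enters the slot, z up. All blades are alike. Starts fully home in a slot of the dock; may be absent
- done_2: finished flat aluminium blade 120 long (x) x 50 wide (y) x 6 mm thick, 0.10 to 0.20 kg, with an upright black handle rib 40 long (x) x 14 wide (y), centred at x = -30 mm, from 6 to 36 mm above the underside. Origin: centre of the underside; +x to the nose that enters the slot, z up. All blades are alike. Starts fully home in a slot of the dock; may be absent
- done_3: finished flat aluminium blade 120 long (x) x 50 wide (y) x 6 mm thick, 0.10 to 0.20 kg, with an upright black handle rib 40 long (x) x 14 wide (y), centred at x = -30 mm, from 6 to 36 mm above the underside. Origin: centre of the underside; +x to the nose that enters the slot, z up. All blades are alike. Starts fully home in a slot of the dock; may be absent
- pen_1: pen, 145 mm, lying on the desk near its front edge; bystander, origin at the centre of its underside
- flush_cutter: flush cutter with orange handles, 103 mm, 11 mm high, lying near the front edge; bystander, origin as the pen's
- wick_reel_1: small green reel, 38 mm across, 10 mm high, lying in front of the dock; bystander, origin as the pen's

How it is judged (in metres and radians):
On the way, in this order (a step that is already met when the one before it is completed fails the run):
1. the knob is out at its detent while every finished blade is still in the dock and no new blade is in it (value of joint isolator_knob above 0.018 m and x of done_1 in the frame of dock between -0.006 and 0.006 m and z of done_1 in the frame of dock between 0.014 and 0.026 m and angle between the x axis of each of done_1, done_2, done_3 and the x axis of dock, either way round below 0.12 rad and angle between each of done_1, done_2, done_3's own z axis and vertical below 0.1 rad and linear speed of each of done_1, done_2, done_3 below 0.03 m/s and x of done_2 in the frame of dock between -0.006 and 0.006 m and z of done_2 in the frame of dock between 0.014 and 0.026 m and x of done_3 in the frame of dock between -0.006 and 0.006 m and z of done_3 in the frame of dock between 0.014 and 0.026 m and not (x of new_1 in the frame of dock between -0.006 and 0.006 m and z of new_1 in the frame of dock between 0.014 and 0.026 m and angle between the x axis of new_1 and the x axis of dock, either way round below 0.12 rad and angle between new_1's own z axis and vertical below 0.1 rad and linear speed of new_1 below 0.03 m/s) and not (x of new_2 in the frame of dock between -0.006 and 0.006 m and z of new_2 in the frame of dock between 0.014 and 0.026 m and angle between the x axis of new_2 and the x axis of dock, either way round below 0.12 rad and angle between new_2's own z axis and vertical below 0.1 rad and linear speed of new_2 below 0.03 m/s) and not (x of new_3 in the frame of dock between -0.006 and 0.006 m and z of new_3 in the frame of dock between 0.014 and 0.026 m and angle between the x axis of new_3 and the x axis of dock, either way round below 0.12 rad and angle between new_3's own z axis and vertical below 0.1 rad and linear speed of new_3 below 0.03 m/s)), for 0.2 s.
2. with the knob out, every finished blade lies on the right mat and every new blade is home in a slot (value of joint isolator_knob above 0.018 m and x of new_1 in the frame of dock between -0.006 and 0.006 m and z of new_1 in the frame of dock between 0.014 and 0.026 m and angle between the x axis of each of new_1, new_2, new_3 and the x axis of dock, either way round below 0.12 rad and angle between each of new_1, new_2, new_3, done_1, done_2, done_3's own z axis and vertical below 0.1 rad and linear speed of each of new_1, new_2, new_3, done_1, done_2, done_3 below 0.03 m/s and x of new_2 in the frame of dock between -0.006 and 0.006 m and z of new_2 in the frame of dock between 0.014 and 0.026 m and x of new_3 in the frame of dock between -0.006 and 0.006 m and z of new_3 in the frame of dock between 0.014 and 0.026 m and x of done_1 in the frame of out_mat between -0.07 and 0.07 m and y of done_1 in the frame of out_mat between -0.09 and 0.09 m and z of each of done_1, done_2, done_3 in the frame of out_mat below 0.01 m and x of done_2 in the frame of out_mat between -0.07 and 0.07 m and y of done_2 in the frame of out_mat between -0.09 and 0.09 m and x of done_3 in the frame of out_mat between -0.07 and 0.07 m and y of done_3 in the frame of out_mat between -0.09 and 0.09 m), for 0.3 s.
3. the knob is pushed fully in (value of joint isolator_knob below 0.003 m), for 0.2 s.
At the end, for the whole second after the job is handed in: The knob is fully in (under 3 mm out); every new blade is at rest home in a slot, nose within 6 mm of the stop and square to it; every finished blade lies flat, handle up, with its centre on the right mat (at least 15 mm inside the edges across x, 5 mm across y); all at rest (value of joint isolator_knob below 0.003 m and x of new_1 in the frame of dock between -0.006 and 0.006 m and z of new_1 in the frame of dock between 0.014 and 0.026 m and angle between the x axis of each of new_1, new_2, new_3 and the x axis of dock, either way round below 0.12 rad and angle between each of new_1, new_2, new_3, done_1, done_2, done_3's own z axis and vertical below 0.1 rad and linear speed of each of new_1, new_2, new_3, done_1, done_2, done_3 below 0.03 m/s and x of new_2 in the frame of dock between -0.006 and 0.006 m and z of new_2 in the frame of dock between 0.014 and 0.026 m and x of new_3 in the frame of dock between -0.006 and 0.006 m and z of new_3 in the frame of dock between 0.014 and 0.026 m and x of done_1 in the frame of out_mat between -0.07 and 0.07 m and y of done_1 in the frame of out_mat between -0.09 and 0.09 m and z of each of done_1, done_2, done_3 in the frame of out_mat below 0.01 m and x of done_2 in the frame of out_mat between -0.07 and 0.07 m and y of done_2 in the frame of out_mat between -0.09 and 0.09 m and x of done_3 in the frame of out_mat between -0.07 and 0.07 m and y of done_3 in the frame of out_mat between -0.09 and 0.09 m); the robot touches nothing.
It fails at once if the pen is moved more than 40 mm (distance of pen_1 from where it was at the start of the episode above 0.04 m).
It fails at once if the flush cutter is moved more than 40 mm (distance of flush_cutter from where it was at the start of the episode above 0.04 m).
It fails at once if the reel is moved more than 40 mm (distance of wick_reel_1 from where it was at the start of the episode above 0.04 m).
Of done_1, done_2, done_3 only 2 to 3 are there at a start; the rules pass over those that are not, and their reading is None.
Of new_1, new_2, new_3 only 2 to 3 are there at a start; the rules pass over those that are not, and their reading is None.
At some moment in a run one of new_1, new_2, new_3 may be knocked a few centimetres aside while the robot is not near it.
Once in a run the grip may slacken for a moment while it holds something.
It also fails if it takes over 210 s, if anything falls off the work surface, if the arm or the gripper's body presses on something with over 40 N, if the wrist force passes 120 N, or if a joint passes its speed limit or range.

## Working session

There is one attempt and no reset: what is moved stays moved. The work goes in short steps, Python scripts to look and compute and a tool call to move; the robot and the scene stay as the last step left them, time stands still between calls to the robot, and variables do not carry over. Pictures are saved under pics/ and viewed, at most 14 in all, crops included, and the job is handed in when it is done.

Besides the shell and the picture viewer there is one more tool, called after "Request:" by a JSON object that holds its "name" and its "arguments". play_rows: Moves the arm, as the interface text tells. Its arguments: {"type":"object","properties":{"motion":{"type":"array","items":{"type":"array","items":{"type":"array","items":{"type":"number"}}}},"jaw":{"type":"number"},"squeeze":{"type":"number"}},"required":["motion"]}

```bash
ls; mkdir -p pics
python3 - <<'E'
from bench import sensors, optics, job, r
import cv2,numpy as np
print(sensors.sense())
for n in("scene","side"):
    s=optics.snapshot(n)
    cv2.imwrite(f"pics/{n}0.png",cv2.resize(s["pixels"][:,:,::-1],(800,600),interpolation=cv2.INTER_CUBIC))
    np.savez(f"{n}0.npz",**s)
    print(n,s["mtx"],s["R"],s["t"])
print(r.pinch_z)
E
```

```text
pics
{'time': 0.0, 'joint_pos': array([-7.25019584e+01,  7.51559766e+00,  8.53288887e+01, -4.97796378e-05,
        8.72605294e+01, -4.89331124e+00]), 'qd': array([-0.01069978,  0.01694385,  0.01814134, -0.00099604,  0.07644224,
       -0.05372959]), 'joint_efforts': array([ 1.43116587e-03, -5.69403899e+01, -5.00546980e+01, -1.14262305e-04,
        1.47597090e-02, -1.10621340e-05]), 'tool_pos': array([ 228.41344941, -554.23776433,  230.24305948]), 'tcp_rot': array([-1.79895363e+02, -8.90836257e-03,  2.23913471e+01]), 'ft_force': array([ 1.12470442, -0.57958526,  0.36630098]), 'wrist_torque': array([ 0.04376869,  0.02514497, -0.02682426]), 'grip_force': 0.0, 'finger_gap': 85.67014626311686}
scene [[486.4263911    0.         255.53863375]
 [  0.         486.4263911  191.55526196]
 [  0.           0.           1.        ]] [[-0.68230554 -0.73098539 -0.010932  ]
 [-0.49862819  0.47625354 -0.72425996]
 [ 0.53462985 -0.48871558 -0.68944035]] [ 403.12791479  271.52289497 1033.35842157]
side [[404.49637912   0.         257.51542037]
 [  0.         404.49637912 194.44210136]
 [  0.           0.           1.        ]] [[-0.93784342 -0.3464579  -0.0204116 ]
 [-0.14703889  0.44992366 -0.88087926]
 [ 0.31437124 -0.82312552 -0.47290073]] [490.22976889 103.57331768 997.24426938]
18.700000000000003
```

View pics/scene0.png

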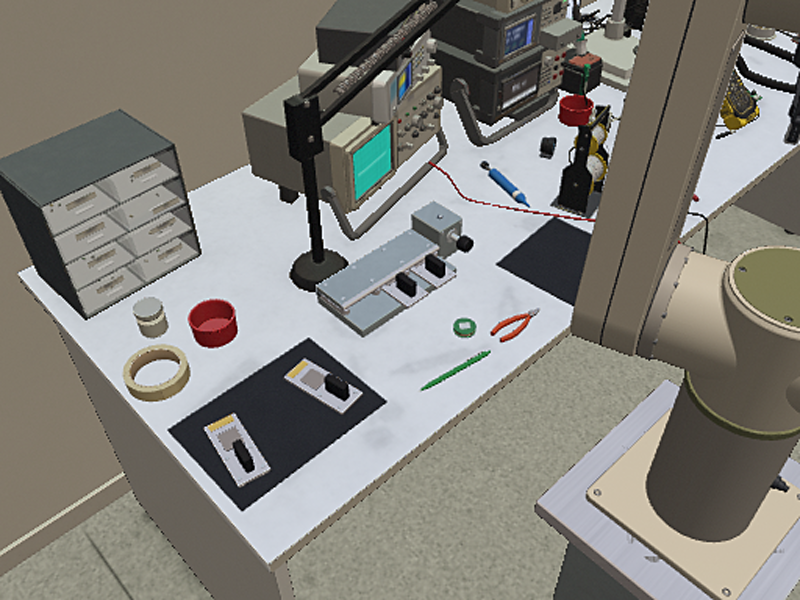

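View pics/side0.png

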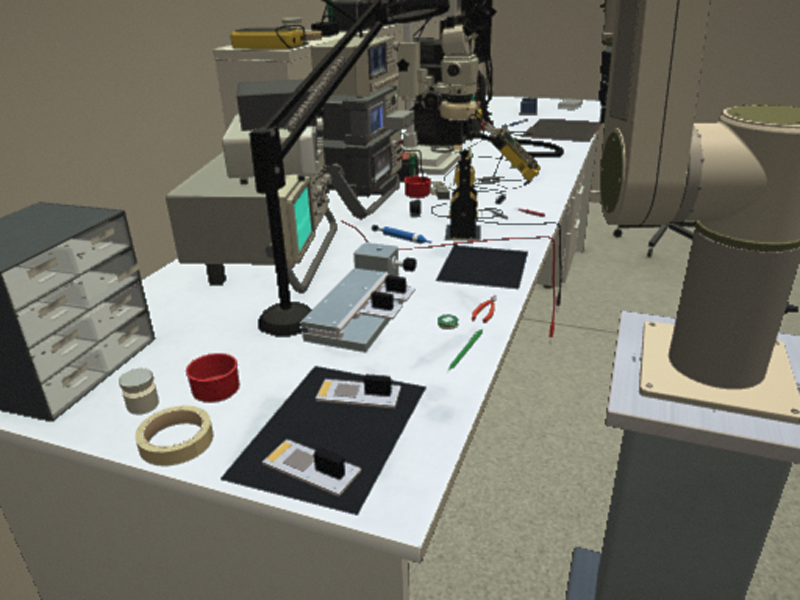

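Scene view: two new blades on the left mat, handles near (337,385) and (243,456) with their yellow noses up and left. Two finished blades sit in the middle and right slots, handles near (406,285) and (435,265), and the left slot is empty. The knob is at (464,243), reel (464,327), cutter (515,325), pen (455,370), and a lamp stands behind the dock's left end. The side view agrees.

```bash
cat > h.py <<'E'
import numpy as np,cv2
from scipy.spatial.transform import Rotation as Ro
def cast(s,uv,z):
    "pixels (N,2) in 512x384 -> world points on plane z"
    uv=np.atleast_2d(np.asarray(uv,float)); K=s["mtx"];R=s["R"];t=s["t"]
    d=np.c_[uv,np.ones(len(uv))]@np.linalg.inv(K).T@R
    c=-R.T@t
    return c+d*((z-c[2])/d[:,2])[:,None]
def tri(ss,uvs):
    A=[];b=[]
    for s,uv in zip(ss,uvs):
        c=-s["R"].T@s["t"]; d=s["R"].T@np.linalg.inv(s["mtx"])@np.r_[uv,1]; d/=np.linalg.norm(d)
        P=np.eye(3)-np.outer(d,d); A.append(P); b.append(P@c)
    A=np.vstack(A);b=np.hstack(b); x=np.linalg.lstsq(A,b,rcond=None)[0]
    return x,np.linalg.norm(A@x-b)
def proj(s,X):
    c=np.atleast_2d(X)@s["R"].T+s["t"]; p=c@s["mtx"].T; return p[:,:2]/p[:,2:]
def tool(st):
    return Ro.from_euler("xyz",st["tcp_rot"],degrees=True).as_matrix(),np.array(st["tool_pos"])
def wrist(optics,sensors,name=None):
    st=sensors.sense(); s=optics.snapshot("wrist"); R,p=tool(st)
    T=np.eye(4);T[:3,:3]=R;T[:3,3]=p
    W=np.linalg.inv(T@s["T_tool_cam"]); s=dict(s); s["R"]=W[:3,:3]; s["t"]=W[:3,3]
    if name: cv2.imwrite(name,cv2.resize(s["pixels"][:,:,::-1],(800,600),interpolation=cv2.INTER_CUBIC))
    return s
def rel(st,pos,yaw,rp=(180,0)):
    "shift in cm (tool axes) and rotvec deg to reach tcp pos with pointing-down yaw"
    R,p=tool(st); Rt=Ro.from_euler("xyz",[rp[0],rp[1],yaw],degrees=True).as_matrix()
    return np.round(np.r_[R.T@(np.array(pos)-p)/10, Ro.from_matrix(R.T@Rt).as_rotvec(degrees=True)],2)
E
python3 - <<'E'
from h import *
S=dict(np.load("scene0.npz"));D=dict(np.load("side0.npz"))
k=.64
np.set_printoptions(precision=1,suppress=True)
print("inmat scene",cast(S,np.array([(170,430),(305,340),(386,402),(240,510)])*k,3))
print("inmat side",cast(D,np.array([(224,478),(316,367),(425,385),(359,511)])*k,3))
print("outmat side",cast(D,np.array([(453,245),(527,251),(517,287),(437,280)])*k,3))
print("outmat scene",cast(S,np.array([(557,217),(497,264)])*k,3))
print("knob",tri([S,D],[np.array((464,243))*k,np.array((410,265))*k]))
print("handles",tri([S,D],[np.array((435,265))*k,np.array((396,284))*k]),tri([S,D],[np.array((406,285))*k,np.array((382,301))*k]))
print("sill corner left, scene/side",cast(S,[np.array((363,334))*k],0),cast(D,[np.array((365,349))*k],0))
for nm,s in (("S",S),("D",D)):
    hsv=cv2.cvtColor(s["pixels"],cv2.COLOR_RGB2HSV)
    g=cv2.inRange(hsv,(0,0,100),(179,255,255))
    # blade plates: bright regions enclosed by the mat
    M=np.array([(175,430),(305,345),(380,402),(240,505)] if nm=="S" else [(228,476),(316,370),(421,387),(358,507)])*k
    m=np.zeros(g.shape,np.uint8); cv2.fillPoly(m,[M.astype(int)],255)
    cs=cv2.findContours(g&m,cv2.RETR_EXTERNAL,cv2.CHAIN_APPROX_NONE)[0]
    for c in cs:
        if cv2.contourArea(c)<200: continue
        X=cast(s,c[:,0,:],9)[:,:2].astype(np.float32)
        print(nm,cv2.contourArea(c),cv2.minAreaRect(X))
    for nme,lo,hi in (("reel",(45,80,40),(85,255,255)),("orange",(4,170,150),(16,255,255)),("yellow",(18,80,150),(32,255,255))):
        mm=cv2.inRange(hsv,lo,hi); n,_,stt,cc=cv2.connectedComponentsWithStats(mm)
        for i in range(1,n):
            if stt[i,4]>25: print(nm,nme,cast(s,cc[i],5)[0],stt[i,4])
E
```

```text
inmat scene [[593.3 461.1   3. ]
 [600.3 203.7   3. ]
 [412.3 194.3   3. ]
 [411.1 461.7   3. ]]
inmat side [[593.8 461.4   3. ]
 [598.3 198.    3. ]
 [415.8 188.8   3. ]
 [409.2 455.5   3. ]]
outmat side [[ 528.6 -351.8    3. ]
 [ 361.7 -368.5    3. ]
 [ 347.8 -185.     3. ]
 [ 508.6 -166.4    3. ]]
outmat scene [[ 521.7 -357.     3. ]
 [ 509.2 -167.5    3. ]]
knob (array([ 552.1, -123.2,   50.6]), np.float64(1.926175702096047))
handles (array([554.2, -51.9,  41.4]), np.float64(0.5806489467881122)) (array([553.7,  18.7,  40.1]), np.float64(0.602545022944967))
sill corner left, scene/side [[546.8 123.7   0. ]] [[546.4 118.6   0. ]]
S 956.5 ((495.4882507324219, 409.8493957519531), (50.129859924316406, 121.64702606201172), 80.91114044189453)
S 569.5 ((502.7785339355469, 245.53509521484375), (121.09268188476562, 50.49861145019531), 10.151865005493164)
S reel [ 846.7 -881.8    5. ] 31
S reel [438.2  -6.1   5. ] 95
S reel [383.6  70.6   5. ] 142
S orange [386.9 -66.5   5. ] 91
S yellow [558. 253.   5.] 52
S yellow [552.1 399.8   5. ] 61
D 776.0 ((496.8636169433594, 408.9405212402344), (51.70054244995117, 122.85391235351562), 80.9541244506836)
D 491.5 ((503.0062561035156, 245.1248321533203), (121.27155303955078, 53.91293716430664), 10.240839958190918)
D reel [ 843.6 -958.5    5. ] 30
D reel [ 948.9 -409.     5. ] 309
D reel [440.4 -11.1   5. ] 38
D reel [384.3  70.5   5. ] 72
D yellow [558.2 247.5   5. ] 45
D yellow [552.6 396.3   5. ] 65
```

Run:
```python
from h import *
from bench import sensors
S=dict(np.load("scene0.npz"));D=dict(np.load("side0.npz"));k=.64
np.set_printoptions(precision=1,suppress=True)
print("lamp base",cast(S,np.array([(318,280)])*k,0),cast(D,np.array([(284,325)])*k,0))
print("joint",tri([S,D],[np.array((303,125))*k,np.array((267,165))*k]))
print("boom side rays z=500,600:",cast(D,np.array([(382,5)])*k,500),cast(D,np.array([(382,5)])*k,600),"scene",cast(S,np.array([(450,5)])*k,400),cast(S,np.array([(450,5)])*k,500))
print("scope handle", tri([S,D],[np.array((347,236))*k,np.array((300,289))*k]))
st=sensors.sense()
print(rel(st,(552,-123,150),0),rel(st,(470,-123,230),0))
```

```text
lamp base [[703.8  94.    0. ]] [[718.8  90.3   0. ]]
joint (array([728.6,  70. , 291.5]), np.float64(4.767240182963916))
boom side rays z=500,600: [[ 702.3 -394.2  500. ]] [[ -40.2 1443.1  600. ]] scene [[ 712.9 -234.4  400. ]] [[546.4 -58.2 500. ]]
scope handle (array([735.2,  -3.6,  26.7]), np.float64(2.2066761445688305))
[ 46.3 -27.5   8.1  -0.1   0.   22.4] [ 38.8 -30.7   0.1  -0.1   0.   22.4]
```

Request:
{"name": "play_rows", "arguments": {"motion": [[[3.7,-2.2,0,0,0,4.48],[7.4,-4.4,0,0,0,8.96],[11.1,-6.6,0,0,0,13.44],[14.8,-8.8,0,0,0,17.92],[18.5,-11,0,0,0,22.4]]], "jaw": 0.65}}

```text
time: 0.6
tool_pos: [358.3, -380.9, 230.8]
tcp_rot: [-180.0, 0.0, -0.2]
ft_force: [0.2, 0.0, 0.0]
finger_gap: 55.3
grip_force: 0.0
```

Request:
{"name": "play_rows", "arguments": {"motion": [[[1.9,-2.6,0,0,0,0],[3.9,-5.2,0,0,0,0],[5.8,-7.8,0,0,0,0],[7.7,-10.4,0,0,0,0],[9.7,-13,0,0,0,0]]]}}

```text
time: 1.1
tool_pos: [455.1, -251.3, 230.9]
tcp_rot: [-180.0, 0.0, -0.0]
ft_force: [-0.2, -0.9, -0.5]
finger_gap: 55.6
grip_force: 0.0
```

Request:
{"name": "play_rows", "arguments": {"motion": [[[1.9,-2.6,0,0,0,0],[3.9,-5.2,0,0,0,0],[5.8,-7.8,0,0,0,0],[7.7,-10.4,0,0,0,0],[9.7,-13,0,0,0,0]]]}}

```text
time: 1.6
tool_pos: [552.1, -121.3, 230.8]
tcp_rot: [-180.0, 0.0, -0.0]
ft_force: [1.2, 0.0, -0.2]
finger_gap: 55.6
grip_force: 0.0
```

Run:
```python
from h import *
from bench import sensors,optics
s=wrist(optics,sensors,"pics/w1.png"); np.savez("w1.npz",**s)
print(sensors.sense()["tool_pos"],sensors.sense()["tcp_rot"],s["T_tool_cam"])
```

```text
[ 554.29201743 -117.52090574  230.74646431] [-1.79845177e+02 -4.91516681e-02  1.12015056e-01] [[ 2.90925766e-04 -9.63299713e-01 -2.68427976e-01  6.90201763e+01]
 [ 9.99999603e-01  5.41342920e-05  8.89542536e-04 -3.34475118e-01]
 [-8.42364912e-04 -2.68428128e-01  9.63299346e-01 -1.43069714e+02]
 [ 0.00000000e+00  0.00000000e+00  0.00000000e+00  1.00000000e+00]]
```

View pics/w1.png

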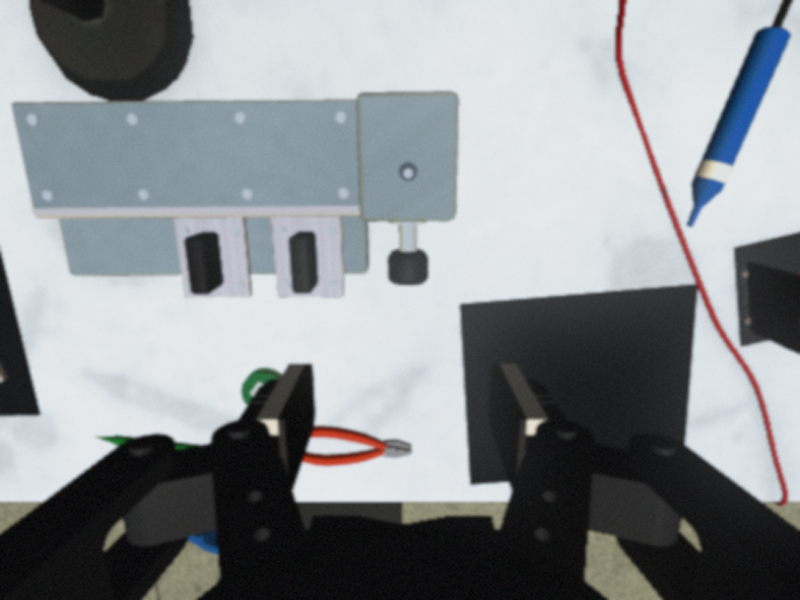

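Wrist view: knob head at (408,267), the finished blades' handles at (203,262) and (303,262), and the dock face edge along row ~215. The reel is at (262,388), and the cutter and pen are below it. Letting the arm settle and measuring again.

Request:
{"name": "play_rows", "arguments": {"motion": [[[0,0,0,0,0,0],[0,0,0,0,0,0],[0,0,0,0,0,0],[0,0,0,0,0,0],[0,0,0,0,0,0]]]}}

```text
time: 2.15
tool_pos: [551.4, -123.4, 231.4]
tcp_rot: [180.0, -0.0, -0.1]
ft_force: [-0.9, -0.1, 0.0]
finger_gap: 55.4
grip_force: 0.0
```

Run:
```python
from h import *
from bench import sensors,optics
np.set_printoptions(precision=1,suppress=True)
print(sensors.sense()["tool_pos"],sensors.sense()["tcp_rot"])
s=wrist(optics,sensors); np.savez("w2.npz",**s)
w1=dict(np.load("w1.npz")); d=s["pixels"].astype(int)-w1["pixels"]; print("imgdiff",abs(d).mean())
k=.64
print("knob z50 sides",cast(s,np.array([(388,267),(428,267),(408,250),(408,284)])*k,50))
print("corner face/sill z20", cast(s,np.array([(62,222),(367,218)])*k,20), "sill front",cast(s,np.array([(70,274),(367,272)])*k,20))
print("roof edge z42",cast(s,np.array([(36,210),(358,209)])*k,42),"housing top z75",cast(s,np.array([(358,220),(456,220),(358,93),(458,93)])*k,75))
g=cv2.cvtColor(s["pixels"],cv2.COLOR_RGB2GRAY)
m=cv2.inRange(g,0,70)
n,_,stt,cc=cv2.connectedComponentsWithStats(m)
for i in range(1,n):
    x,y,w,h,a=stt[i]
    if 120<a<2000 and 100<cc[i][0]<290 and 130<cc[i][1]<200: print(stt[i],cc[i],cast(s,cc[i],50)[0],"corner box z56",cast(s,[(x,y),(x+w,y+h)],56))
print("outmat",cast(s,np.array([(461,305),(696,286),(686,445),(471,483)])*k,3))
```

```text
[ 551.4 -123.4  231.4] [180.   -0.   -0.1]
imgdiff 4.788265652126736
knob z50 sides [[ 554.1 -114.    50. ]
 [ 554.1 -141.6   50. ]
 [ 565.9 -127.7   50. ]
 [ 542.  -127.8   50. ]]
corner face/sill z20 [[581.9 125.6  20. ]
 [584.5 -98.1  20. ]] sill front [[542.9 127.   20. ]
 [544.1 -97.3  20. ]]
roof edge z42 [[592.4 126.3  42. ]
 [592.8 -93.6  42. ]] housing top z75 [[ 588.9  -96.4   75. ]
 [ 588.8 -157.1   75. ]
 [ 661.7  -98.2   75. ]
 [ 661.6 -156.1   75. ]]
[117 149  23  38 704] [128.4 167.1] [558.4  14.6  50. ] corner box z56 [[578.6  21.7  56. ]
 [537.9   2.   56. ]]
[184 148  17  38 525] [192.1 166.5] [558.9 -53.7  50. ] corner box z56 [[579.5 -47.8  56. ]
 [538.9 -63.4  56. ]]
[248 160  23  20 359] [258.6 169.7] [ 555.4 -125.1   50. ] corner box z56 [[ 566.9 -113.9   56. ]
 [ 545.4 -138.2   56. ]]
outmat [[ 513.2 -171.3    3. ]
 [ 528.7 -358.2    3. ]
 [ 385.  -373.     3. ]
 [ 346.6 -185.6    3. ]]
```

Request:
{"name": "play_rows", "arguments": {"motion": [[[0.1,0.1,2.5,0,0,0],[0.2,0.2,5,0,0,0],[0.2,0.2,7.5,0,0,0],[0.2,0.2,10,0,0,0],[0.2,0.2,12,0,0,0]]]}}

```text
time: 2.7
tool_pos: [553.1, -124.7, 109.7]
tcp_rot: [-180.0, 0.1, -0.0]
ft_force: [-1.3, -1.2, 0.1]
finger_gap: 55.7
grip_force: 0.0
```

Request:
{"name": "play_rows", "arguments": {"motion": [[[0,0,2,0,0,0],[0,0,4,0,0,0],[0,0,6,0,0,0],[0,0,8,0,0,0],[0,0,8,0,0,0]]]}}

```text
time: 3.2
tool_pos: [551.1, -124.1, 28.1]
tcp_rot: [-179.9, 0.3, -0.0]
ft_force: [-0.4, -0.2, -0.5]
finger_gap: 55.5
grip_force: 0.0
```

Request:
{"name": "play_rows", "arguments": {"motion": [[[0,0,0,0,0,0],[0,0,0,0,0,0],[0,0,0,0,0,0],[0,0,0,0,0,0],[0,0,0,0,0,0]]], "jaw": 0, "squeeze": 50}}

```text
time: 3.7
tool_pos: [554.8, -125.2, 32.9]
tcp_rot: [179.9, -0.1, -0.0]
ft_force: [-2.4, -1.8, 6.4]
finger_gap: 26.1
grip_force: 49.4
```

Request:
{"name": "play_rows", "arguments": {"motion": [[[0,0,0,0,0,0],[0,0,0,0,0,0],[0,0,0,0,0,0],[0,0,0,0,0,0],[0,0,0,0,0,0]]]}}

```text
time: 4.2
tool_pos: [554.7, -125.2, 32.9]
tcp_rot: [179.9, -0.1, -0.0]
ft_force: [-3.0, -2.2, 6.5]
finger_gap: 26.2
grip_force: 49.4
```

Request:
{"name": "play_rows", "arguments": {"motion": [[[-0.5,0,0,0,0,0],[-1,0,0,0,0,0],[-1.5,0,0,0,0,0],[-2,0,0,0,0,0],[-2.4,0,0,0,0,0]]]}}

```text
time: 4.7
tool_pos: [532.5, -125.4, 33.3]
tcp_rot: [179.9, -0.4, -0.0]
ft_force: [23.6, -2.0, -10.0]
finger_gap: 26.4
grip_force: 49.7
```

Request:
{"name": "play_rows", "arguments": {"motion": [[[0,0,0,0,0,0],[0,0,0,0,0,0],[0,0,0,0,0,0],[0,0,0,0,0,0],[0,0,0,0,0,0]]]}}

```text
time: 5.2
tool_pos: [532.6, -125.4, 33.0]
tcp_rot: [179.9, -0.4, -0.0]
ft_force: [10.9, -2.5, -0.1]
finger_gap: 25.9
grip_force: 50.7
```

Request:
{"name": "play_rows", "arguments": {"motion": [[[0,0,0,0,0,0],[0,0,0,0,0,0],[0,0,0,0,0,0],[0,0,0,0,0,0],[0,0,0,0,0,0]]], "jaw": 0.65}}

```text
time: 5.7
tool_pos: [529.4, -124.5, 31.0]
tcp_rot: [-180.0, 0.0, -0.0]
ft_force: [-0.4, 0.6, -0.4]
finger_gap: 55.4
grip_force: 0.0
```

Request:
{"name": "play_rows", "arguments": {"motion": [[[0,0,-3,0,0,0],[0,0,-6,0,0,0],[0,0,-9,0,0,0],[0,0,-12,0,0,0],[0,0,-15,0,0,0]]]}}

```text
time: 6.2
tool_pos: [529.5, -124.5, 182.4]
tcp_rot: [-180.0, 0.0, -0.0]
ft_force: [1.1, -0.1, 0.3]
finger_gap: 55.6
grip_force: 0.0
```

Request:
{"name": "play_rows", "arguments": {"motion": [[[0.4,-2.2,-0.5,0,0,0],[0.8,-4.4,-1,0,0,0],[1.2,-6.6,-1.5,0,0,0],[1.6,-8.8,-2,0,0,0],[2,-10.8,-2,0,0,0]]]}}

```text
time: 6.7
tool_pos: [550.2, -15.6, 202.1]
tcp_rot: [180.0, -0.1, -0.0]
ft_force: [0.5, -0.1, 0.4]
finger_gap: 55.3
grip_force: 0.0
```

Request:
{"name": "play_rows", "arguments": {"motion": [[[0,0,0,0,0,0],[0,0,0,0,0,0],[0,0,0,0,0,0],[0,0,0,0,0,0],[0,0,0,0,0,0]]]}}

```text
time: 7.2
tool_pos: [549.7, -17.4, 201.2]
tcp_rot: [180.0, 0.0, -0.1]
ft_force: [0.4, 0.3, 0.1]
finger_gap: 55.4
grip_force: 0.0
```

```bash
cat >> h.py <<'E'
def dark(s,box,th=70,amin=100):
    "dark components with centre in box (u0,v0,u1,v1)"
    g=cv2.cvtColor(s["pixels"],cv2.COLOR_RGB2GRAY); m=cv2.inRange(g,0,th)
    n,_,st,cc=cv2.connectedComponentsWithStats(m)
    return [(st[i],cc[i]) for i in range(1,n) if st[i][4]>amin and box[0]<cc[i][0]<box[2] and box[1]<cc[i][1]<box[3]]
E
python3 - <<'E'
from h import *
from bench import sensors,optics
np.set_printoptions(precision=1,suppress=True)
s=wrist(optics,sensors,"pics/w3.png"); np.savez("w3.npz",**s)
print(sensors.sense()["tool_pos"],sensors.sense()["tcp_rot"])
for b,c in dark(s,(0,0,512,300)): print(b,c,cast(s,[(b[0],b[1]),(b[0]+b[2],b[1]+b[3])],56)[:,:2],cast(s,c,50)[0])
E
```

```text
[549.7 -17.2 201.2] [180.    0.   -0.1]
[ 105    0  110   58 4922] [161.7  24.1] [[704.2 108.7]
 [659.6  19.1]] [687.5  64.8  50. ]
[339  55  13  83 657] [344.2  95.7] [[ 661.9  -88.5]
 [ 590.7 -105.6]] [628.4 -97.1  50. ]
[   0  121   90  156 8237] [ 41.4 204.2] [[606.4 217.8]
 [445.8 159.1]] [524.6 199.5  50. ]
[214 151  16  41 565] [221.8 170.8] [[578.7  23.1]
 [538.7   9. ]] [558.5  17.1  50. ]
[285 150  15  42 568] [291.9 170. ] [[579.6 -43.6]
 [538.7 -59.2]] [559.3 -51.3  50. ]
[352 184  28  24 537] [365.5 196.3] [[ 546.6 -109.2]
 [ 522.1 -139. ]] [ 532.5 -125.7   50. ]
```

View pics/w3.png

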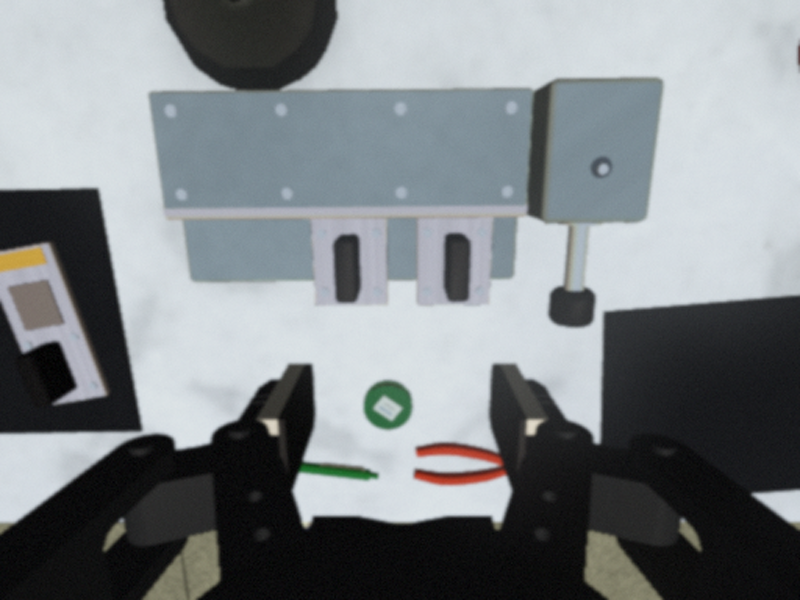

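The knob stays out, its head now at (572,307) px, about x = 532 mm. The two handles are at (347,268) and (457,267), which puts them near world y = 16.5 and -52.5. The out mat is empty. Next I'll take out the right blade.

Request:
{"name": "play_rows", "arguments": {"motion": [[[0.2,0.7,2.2,0,0,0],[0.4,1.4,4.4,0,0,0],[0.6,2.4,6.6,0,0,0],[0.7,3,8.8,0,0,0],[0.7,3.5,11,0,0,0]]], "jaw": 0.5}}

```text
time: 7.75
tool_pos: [556.8, -52.4, 90.5]
tcp_rot: [180.0, -0.0, -0.0]
ft_force: [0.3, -0.0, -0.5]
finger_gap: 42.6
grip_force: 0.0
```

Request:
{"name": "play_rows", "arguments": {"motion": [[[0,0,1.5,0,0,0],[0,0,3,0,0,0],[0,0,4.5,0,0,0],[0,0,5.5,0,0,0],[0,0,5.9,0,0,0]]]}}

```text
time: 8.25
tool_pos: [556.2, -51.3, 31.0]
tcp_rot: [-180.0, 0.1, 0.0]
ft_force: [-0.2, 0.9, 1.1]
finger_gap: 43.0
grip_force: 0.0
```

Request:
{"name": "play_rows", "arguments": {"motion": [[[0,0,0,0,0,0],[0,0,0,0,0,0],[0,0,0,0,0,0],[0,0,0,0,0,0],[0,0,0,0,0,0]]], "jaw": 0, "squeeze": 60}}

```text
time: 8.75
tool_pos: [557.5, -51.7, 33.2]
tcp_rot: [180.0, -0.1, -0.0]
ft_force: [0.2, 0.5, 3.6]
finger_gap: 12.6
grip_force: 59.5
```

Request:
{"name": "play_rows", "arguments": {"motion": [[[0,0,0,0,0,0],[0,0,0,0,0,0],[0,0,0,0,0,0],[0,0,0,0,0,0],[0,0,0,0,0,0]]]}}

```text
time: 9.25
tool_pos: [557.5, -51.7, 33.2]
tcp_rot: [180.0, -0.1, -0.0]
ft_force: [-1.1, 1.0, 6.7]
finger_gap: 13.0
grip_force: 59.7
```

Request:
{"name": "play_rows", "arguments": {"motion": [[[0,0,-0.1,0,0,0],[-0.5,0,-0.2,0,0,0],[-1.5,0,-0.3,0,0,0],[-2.5,0,-0.3,0,0,0],[-3.5,0,-0.3,0,0,0]]]}}

```text
time: 9.75
tool_pos: [520.3, -51.5, 34.9]
tcp_rot: [-180.0, 0.0, -0.0]
ft_force: [0.4, 1.0, -1.7]
finger_gap: 13.2
grip_force: 39.4
```

Request:
{"name": "play_rows", "arguments": {"motion": [[[-1,0,0,0,0,0],[-2,0,0,0,0,0],[-3,0,0,0,0,0],[-4,0,0,0,0,0],[-4.5,0,-0.2,0,0,0]]]}}

```text
time: 10.25
tool_pos: [475.3, -51.5, 36.9]
tcp_rot: [-180.0, 0.1, -0.0]
ft_force: [-0.5, -0.1, -2.2]
finger_gap: 12.5
grip_force: 63.9
```

Request:
{"name": "play_rows", "arguments": {"motion": [[[0,0,-1.5,0,0,0],[-0.5,0,-3,0,0,0],[-1,0,-4.5,0,0,0],[-1.5,0,-6,0,0,0],[-2,0,-6.5,0,0,0]]]}}

```text
time: 10.75
tool_pos: [457.7, -51.9, 104.2]
tcp_rot: [180.0, -0.2, -0.0]
ft_force: [1.1, -0.7, -0.7]
finger_gap: 12.9
grip_force: 63.9
```

Request:
{"name": "play_rows", "arguments": {"motion": [[[-0.6,1.5,0,0,0,0],[-1.2,3.5,0,0,0,0],[-1.8,6,0,0,0,0],[-2.4,8.5,0,0,0,0],[-3,11,0,0,0,0]]]}}

```text
time: 11.25
tool_pos: [426.1, -162.3, 101.9]
tcp_rot: [-180.0, 0.0, 0.0]
ft_force: [0.2, -0.5, -0.8]
finger_gap: 12.8
grip_force: 64.1
```

Request:
{"name": "play_rows", "arguments": {"motion": [[[-0.6,2.2,0,0,0,0],[-1.2,4,0,0,0,0],[-1.7,5.2,0,0,0,0],[-2.1,6,0,0,0,0],[-2.1,6,0,0,0,0]]]}}

```text
time: 11.75
tool_pos: [405.3, -222.1, 102.1]
tcp_rot: [-180.0, 0.0, -0.1]
ft_force: [0.4, -0.4, -0.6]
finger_gap: 12.6
grip_force: 64.1
```

Run:
```python
from h import *
from bench import sensors,optics
s=wrist(optics,sensors,"pics/w4.png"); np.savez("w4.npz",**s)
st=sensors.sense();print(st["tool_pos"],st["tcp_rot"],st["finger_gap"],st["grip_force"])
```

```text
[ 405.58930646 -221.4683534   102.13430978] [-1.79976858e+02  2.90814475e-03 -5.27357762e-02] 12.566261366870252 64.09746766090393
```

View pics/w4.png

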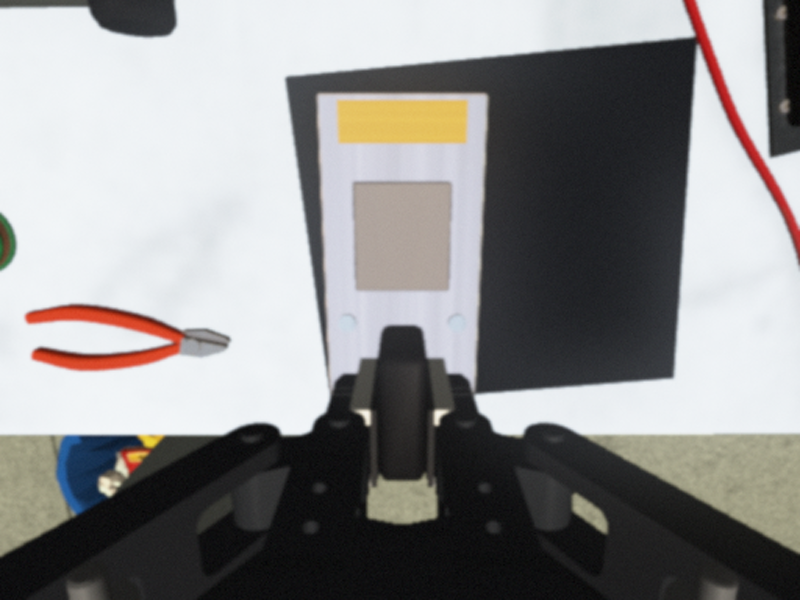

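The blade hangs straight in the grip. The mat corners show at (287,77), (697,38) and (674,378) px.

Run:
```python
from h import *
np.set_printoptions(precision=1,suppress=True)
s=dict(np.load("w4.npz")); C=cast(s,np.array([(287,77),(697,38),(674,378)])*.64,3); print(C)
print("centre",(C[0]+C[2])/2, np.linalg.norm(C[0]-C[1]),np.linalg.norm(C[1]-C[2]))
for z in (80,85,90): print(z,cast(s,np.array([(318,94),(488,94)])*.64,z))
```

```text
[[ 514.5 -168.9    3. ]
 [ 530.7 -356.5    3. ]
 [ 362.5 -371.5    3. ]]
centre [ 438.5 -270.2    3. ] 188.26404466632084 168.85684603465796
80 [[ 496.8 -195.3   80. ]
 [ 496.7 -249.5   80. ]]
85 [[ 496.1 -196.1   85. ]
 [ 496.  -248.7   85. ]]
90 [[ 495.4 -196.9   90. ]
 [ 495.4 -247.9   90. ]]
```

Request:
{"name": "play_rows", "arguments": {"motion": [[[0,0,2,0,0,0],[0,0,4,0,0,0],[0,0,6,0,0,0],[0,0,7.5,0,0,0],[0,0,8,0,0,0]]]}}

```text
time: 12.3
tool_pos: [404.8, -219.9, 20.4]
tcp_rot: [-179.9, 0.1, 0.0]
ft_force: [0.1, 0.2, -1.5]
finger_gap: 12.6
grip_force: 64.1
```

Request:
{"name": "play_rows", "arguments": {"motion": [[[0,0,0.2,0,0,0],[0,0,0.4,0,0,0],[0,0,0.5,0,0,0],[0,0,0.5,0,0,0],[0,0,0.5,0,0,0]]]}}

```text
time: 12.8
tool_pos: [406.1, -221.9, 17.8]
tcp_rot: [180.0, -0.0, -0.0]
ft_force: [0.8, 0.1, -1.7]
finger_gap: 12.5
grip_force: 64.1
```

Request:
{"name": "play_rows", "arguments": {"motion": [[[0,0,0,0,0,0],[0,0,0,0,0,0],[0,0,0,0,0,0],[0,0,0,0,0,0],[0,0,0,0,0,0]]], "jaw": 0.5}}

```text
time: 13.3
tool_pos: [405.8, -221.6, 17.3]
tcp_rot: [180.0, -0.0, -0.0]
ft_force: [0.2, 0.8, 0.2]
finger_gap: 42.4
grip_force: 0.0
```

Request:
{"name": "play_rows", "arguments": {"motion": [[[0,0,-2,0,0,0],[0,0,-4,0,0,0],[0,0,-6,0,0,0],[0,0,-9,0,0,0],[0,0,-12,0,0,0]]]}}

```text
time: 13.8
tool_pos: [405.3, -221.3, 138.0]
tcp_rot: [-180.0, 0.0, -0.0]
ft_force: [0.7, 0.1, -0.3]
finger_gap: 42.6
grip_force: 0.0
```

Request:
{"name": "play_rows", "arguments": {"motion": [[[1.5,-2.4,0,0,0,0],[3,-4.8,0,0,0,0],[4.5,-7.2,0,0,0,0],[6,-9.6,0,0,0,0],[7.6,-12,0,0,0,0]]]}}

```text
time: 14.3
tool_pos: [482.2, -100.6, 137.3]
tcp_rot: [180.0, -0.0, -0.0]
ft_force: [0.3, 0.4, -0.2]
finger_gap: 42.7
grip_force: 0.0
```

Request:
{"name": "play_rows", "arguments": {"motion": [[[1.5,-2.4,0,0,0,0],[3,-4.8,0,0,0,0],[4.5,-7.2,0,0,0,0],[6,-9.6,0,0,0,0],[7.6,-11.9,0,0,0,0]]]}}

```text
time: 14.8
tool_pos: [558.2, 18.5, 137.2]
tcp_rot: [-180.0, 0.0, -0.0]
ft_force: [0.0, 0.1, 0.4]
finger_gap: 42.6
grip_force: 0.0
```

Request:
{"name": "play_rows", "arguments": {"motion": [[[0,0,0,0,0,0],[0,0,1.2,0,0,0],[0,0,3,0,0,0],[0,0,4.5,0,0,0],[0,0,6,0,0,0]]]}}

```text
time: 15.3
tool_pos: [556.9, 16.6, 75.6]
tcp_rot: [180.0, 0.1, -0.1]
ft_force: [-0.9, -0.2, -0.3]
finger_gap: 42.5
grip_force: 0.0
```

Request:
{"name": "play_rows", "arguments": {"motion": [[[0,0,1.5,0,0,0],[0,0,3,0,0,0],[0,0,4.2,0,0,0],[0,0,4.6,0,0,0],[0,0,4.6,0,0,0]]]}}

```text
time: 15.8
tool_pos: [557.3, 17.4, 30.5]
tcp_rot: [-180.0, 0.1, -0.0]
ft_force: [0.1, 0.6, -1.0]
finger_gap: 43.2
grip_force: 0.0
```

Request:
{"name": "play_rows", "arguments": {"motion": [[[0,0,0,0,0,0],[0,0,0,0,0,0],[0,0,0,0,0,0],[0,0,0,0,0,0],[0,0,0,0,0,0]]], "jaw": 0}}

```text
time: 16.3
tool_pos: [558.8, 17.4, 32.5]
tcp_rot: [180.0, -0.1, -0.0]
ft_force: [-0.5, 0.4, 6.1]
finger_gap: 12.7
grip_force: 59.5
```

Request:
{"name": "play_rows", "arguments": {"motion": [[[0,0,0,0,0,0],[0,0,0,0,0,0],[0,0,0,0,0,0],[0,0,0,0,0,0],[0,0,0,0,0,0]]]}}

```text
time: 16.8
tool_pos: [558.7, 17.4, 32.4]
tcp_rot: [180.0, -0.1, -0.0]
ft_force: [0.8, 0.8, 7.5]
finger_gap: 13.0
grip_force: 59.5
```

Request:
{"name": "play_rows", "arguments": {"motion": [[[0,0,-0.1,0,0,0],[-0.5,0,-0.2,0,0,0],[-1.5,0,-0.3,0,0,0],[-2.5,0,-0.3,0,0,0],[-3.5,0,-0.3,0,0,0]]]}}

```text
time: 17.3
tool_pos: [521.2, 17.4, 33.8]
tcp_rot: [-180.0, 0.1, -0.0]
ft_force: [-0.9, 0.6, -1.9]
finger_gap: 12.8
grip_force: 58.7
```

Request:
{"name": "play_rows", "arguments": {"motion": [[[-1,0,0,0,0,0],[-2,0,0,0,0,0],[-3,0,0,0,0,0],[-4,0,0,0,0,0],[-4.5,0,-0.2,0,0,0]]]}}

```text
time: 17.8
tool_pos: [476.4, 17.5, 36.0]
tcp_rot: [-180.0, 0.1, -0.0]
ft_force: [-0.5, 0.4, -1.8]
finger_gap: 12.9
grip_force: 58.7
```

Request:
{"name": "play_rows", "arguments": {"motion": [[[0,0,-1.5,0,0,0],[-0.5,0,-3,0,0,0],[-1,0,-4.5,0,0,0],[-1.5,0,-6,0,0,0],[-2,0,-6.5,0,0,0]]]}}

```text
time: 18.3
tool_pos: [458.8, 17.3, 103.3]
tcp_rot: [180.0, -0.2, -0.0]
ft_force: [0.7, -0.3, -1.5]
finger_gap: 12.8
grip_force: 58.6
```

Request:
{"name": "play_rows", "arguments": {"motion": [[[-0.3,1.5,0,0,0,0],[-0.6,3.5,0,0,0,0],[-1,6,0,0,0,0],[-1.4,8.5,0,0,0,0],[-1.7,11,0,0,0,0]]]}}

```text
time: 18.8
tool_pos: [440.1, -93.4, 100.9]
tcp_rot: [-180.0, 0.0, 0.0]
ft_force: [0.3, -0.6, -2.2]
finger_gap: 12.5
grip_force: 58.6
```

Request:
{"name": "play_rows", "arguments": {"motion": [[[-0.3,2.2,0,0,0,0],[-0.6,4.4,0,0,0,0],[-1,6.6,0,0,0,0],[-1.4,8.8,0,0,0,0],[-1.7,11,0,0,0,0]]]}}

```text
time: 19.3
tool_pos: [423.1, -203.3, 100.9]
tcp_rot: [-180.0, 0.0, -0.0]
ft_force: [0.4, 0.1, -1.8]
finger_gap: 12.8
grip_force: 58.6
```

Request:
{"name": "play_rows", "arguments": {"motion": [[[-0.3,2.2,0,0,0,0],[-0.6,4.4,0,0,0,0],[-1,6.6,0,0,0,0],[-1.4,8.8,0,0,0,0],[-1.7,11,0,0,0,0]]]}}

```text
time: 19.8
tool_pos: [406.1, -313.3, 100.8]
tcp_rot: [-180.0, 0.0, -0.0]
ft_force: [-0.2, -0.1, -1.7]
finger_gap: 12.8
grip_force: 58.6
```

Request:
{"name": "play_rows", "arguments": {"motion": [[[0,0,0,0,0,0],[0,0,1.5,0,0,0],[0,0,3,0,0,0],[0,0,4.5,0,0,0],[0,0,6,0,0,0]]]}}

```text
time: 20.3
tool_pos: [406.2, -311.3, 39.0]
tcp_rot: [-179.9, 0.1, 0.0]
ft_force: [0.4, 0.3, -2.0]
finger_gap: 13.1
grip_force: 58.9
```

Request:
{"name": "play_rows", "arguments": {"motion": [[[0,0,0.8,0,0,0],[0,0,1.5,0,0,0],[0,0,2,0,0,0],[0,0,2.3,0,0,0],[0,0,2.3,0,0,0]]]}}

```text
time: 20.8
tool_pos: [406.8, -312.6, 18.2]
tcp_rot: [180.0, -0.0, -0.0]
ft_force: [-1.0, -0.3, -1.1]
finger_gap: 12.8
grip_force: 58.9
```

Request:
{"name": "play_rows", "arguments": {"motion": [[[0,0,0,0,0,0],[0,0,0,0,0,0],[0,0,0,0,0,0],[0,0,0,0,0,0],[0,0,0,0,0,0]]], "jaw": 0.5}}

```text
time: 21.3
tool_pos: [406.8, -312.7, 18.5]
tcp_rot: [180.0, -0.0, -0.0]
ft_force: [0.3, 0.5, -0.5]
finger_gap: 42.8
grip_force: 0.0
```

Request:
{"name": "play_rows", "arguments": {"motion": [[[0,0,-2,0,0,0],[0,0,-4,0,0,0],[0,0,-7,0,0,0],[0,0,-11,0,0,0],[0,0,-15,0,0,0]]]}}

```text
time: 21.8
tool_pos: [406.3, -312.1, 169.3]
tcp_rot: [-180.0, 0.0, -0.0]
ft_force: [-0.3, -0.8, 0.1]
finger_gap: 42.6
grip_force: 0.0
```

Run:
```python
from h import *
from bench import sensors,optics
s=optics.snapshot("scene"); np.savez("s5.npz",**s); d=optics.snapshot("side"); np.savez("d5.npz",**d)
cv2.imwrite("pics/sd5.png",np.hstack([cv2.resize(x["pixels"][:,:,::-1][80:340,60:460],(400,260)) for x in(s,d)]))
st=sensors.sense();print(st["tool_pos"],st["tcp_rot"])
```

```text
[ 409.64600186 -315.30054767  175.41777829] [ 1.79563206e+02 -4.63085072e-01 -3.24491830e-03]
```

View pics/sd5.png

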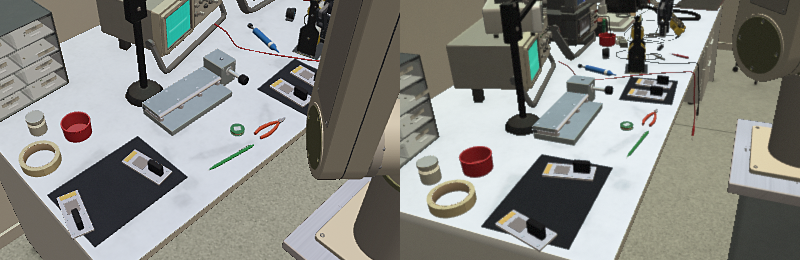

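One new blade, the one nearer the left edge, was knocked and now lies partly off the mat. Both finished blades are flat on the right mat. Flying over the left mat to measure from close by.

Request:
{"name": "play_rows", "arguments": {"motion": [[[0.5,-3.5,-0.3,0,0,0],[1,-7.5,-0.6,0,0,0],[1.5,-11.5,-1,0,0,0],[2,-16,-1,0,0,0],[2.4,-20.4,-1,0,0,0]]]}}

```text
time: 22.4
tool_pos: [430.7, -107.1, 178.3]
tcp_rot: [180.0, -0.0, -0.0]
ft_force: [0.1, 0.0, -0.1]
finger_gap: 42.5
grip_force: 0.0
```

Request:
{"name": "play_rows", "arguments": {"motion": [[[0.5,-4.1,-0.3,0,0,0],[1,-8.2,-0.6,0,0,0],[1.5,-12.3,-1,0,0,0],[2,-16.4,-1.5,0,0,0],[2.4,-20.4,-2,0,0,0]]]}}

```text
time: 22.9
tool_pos: [454.7, 97.2, 198.3]
tcp_rot: [180.0, -0.0, -0.0]
ft_force: [0.6, -0.3, 0.1]
finger_gap: 43.1
grip_force: 0.0
```

Request:
{"name": "play_rows", "arguments": {"motion": [[[0.5,-4.1,0,0,0,0],[1,-8.2,0,0,0,0],[1.5,-12.3,0,0,0,0],[2,-16.4,0,0,0,0],[2.5,-20.4,0,0,0,0]]]}}

```text
time: 23.4
tool_pos: [479.7, 301.3, 197.9]
tcp_rot: [180.0, 0.0, 0.0]
ft_force: [1.1, -0.1, 1.4]
finger_gap: 42.8
grip_force: 0.0
```

Request:
{"name": "play_rows", "arguments": {"motion": [[[0,0,0,0,0,0],[0,0,0,0,0,0],[0,0,0,0,0,0],[0,0,0,0,0,0],[0,0,0,0,0,0]]]}}

```text
time: 23.9
tool_pos: [480.1, 298.5, 198.5]
tcp_rot: [-180.0, -0.0, -0.1]
ft_force: [0.8, -0.3, -0.2]
finger_gap: 43.4
grip_force: 0.0
```

Run:
```python
from h import *
from bench import sensors,optics
s=wrist(optics,sensors,"pics/w6.png"); np.savez("w6.npz",**s)
st=sensors.sense();print(st["tool_pos"],st["tcp_rot"])
```

```text
[480.05530891 298.58735555 198.53522261] [-1.79993405e+02 -2.22149810e-02 -8.22689411e-02]
```

View pics/w6.png

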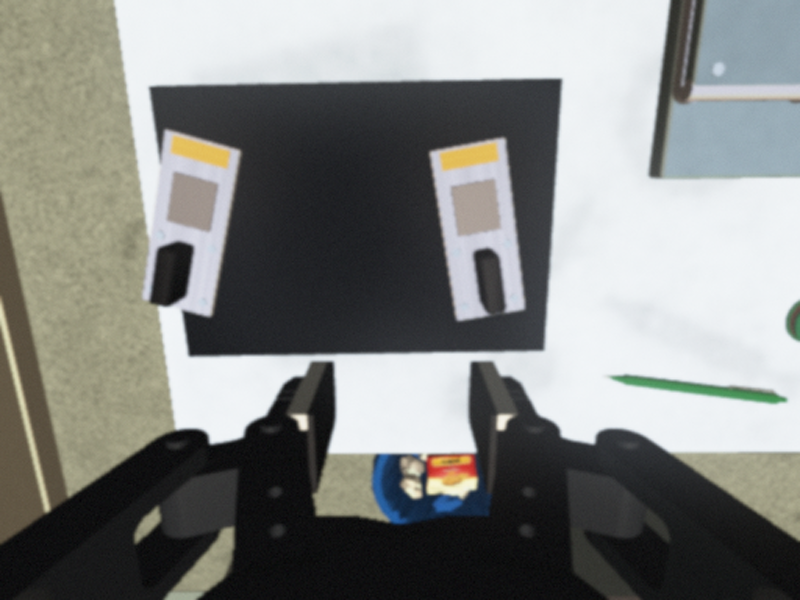

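Wrist view: plate A has corners (165,130), (241,150), (212,317) and (143,300), overhanging the mat's left edge. Plate B has corners (430,152), (506,138), (525,310) and (457,321). Both lie flat with the handle up.

Run:
```python
from h import *
np.set_printoptions(precision=2,suppress=True)
s=dict(np.load("w6.npz"))
for n,px in (("A",[(165,130),(241,150),(212,317),(143,300)]),("B",[(430,152),(506,138),(525,310),(457,321)])):
    C=cast(s,np.array(px)*.64,9)[:,:2]; c=C.mean(0); ax=(C[0]+C[1]-C[2]-C[3])/2
    yaw=np.degrees(np.arctan2(ax[1],ax[0])); u=ax/np.linalg.norm(ax)
    print(n,c,yaw,np.linalg.norm(ax),np.linalg.norm(C[0]-C[1]),"handle",c-30*u)
    print(np.linalg.norm(C[2]-C[3]))
print("mat",cast(s,np.array([(150,87),(562,80),(544,350),(190,355)])*.64,3)[:,:2])
```

```text
A [508.57 444.71] -15.203330843683748 119.81658576846844 50.21223430854634 handle [479.62 452.57]
49.93556182904022
B [504.09 244.16] 10.073275915330864 119.75841521836435 50.634855196555264 handle [474.55 238.91]
49.68236823971491
mat [[599.56 462.33]
 [603.45 194.1 ]
 [415.95 191.1 ]
 [412.33 458.64]]
```

Request:
{"name": "play_rows", "arguments": {"motion": [[[-0.1,1.2,1.6,0,0,-2],[-0.2,2.4,3.2,0,0,-4],[-0.35,3.6,4.8,0,0,-6],[-0.5,4.8,6.4,0,0,-8],[-0.55,5.95,8,0,0,-10.2]]]}}

```text
time: 24.45
tool_pos: [474.3, 239.0, 117.9]
tcp_rot: [-180.0, -0.0, 10.2]
ft_force: [0.2, 0.3, -0.5]
finger_gap: 42.5
grip_force: 0.0
```

Request:
{"name": "play_rows", "arguments": {"motion": [[[0,0,2,0,0,0],[0,0,4,0,0,0],[0,0,6,0,0,0],[0,0,8,0,0,0],[0,0,9,0,0,0]]]}}

```text
time: 24.95
tool_pos: [473.3, 239.0, 26.6]
tcp_rot: [180.0, 0.1, 10.1]
ft_force: [-0.2, -0.8, -0.1]
finger_gap: 42.2
grip_force: 0.0
```

Request:
{"name": "play_rows", "arguments": {"motion": [[[0,0,0.5,0,0,0],[0,0,1,0,0,0],[0,0,1.3,0,0,0],[0,0,1.3,0,0,0],[0,0,1.3,0,0,0]]]}}

```text
time: 25.45
tool_pos: [474.7, 240.1, 15.9]
tcp_rot: [-180.0, -0.0, 10.2]
ft_force: [0.2, -0.6, 0.4]
finger_gap: 42.6
grip_force: 0.0
```

Request:
{"name": "play_rows", "arguments": {"motion": [[[0,0,0,0,0,0],[0,0,0,0,0,0],[0,0,0,0,0,0],[0,0,0,0,0,0],[0,0,0,0,0,0]]], "jaw": 0}}

```text
time: 25.95
tool_pos: [474.8, 240.1, 15.9]
tcp_rot: [-180.0, -0.1, 10.2]
ft_force: [-1.2, -1.3, 5.5]
finger_gap: 12.9
grip_force: 59.2
```

Request:
{"name": "play_rows", "arguments": {"motion": [[[0,0,0,0,0,0],[0,0,0,0,0,0],[0,0,0,0,0,0],[0,0,0,0,0,0],[0,0,0,0,0,0]]]}}

```text
time: 26.45
tool_pos: [474.8, 240.1, 15.9]
tcp_rot: [-180.0, -0.1, 10.2]
ft_force: [-0.4, -0.3, 5.1]
finger_gap: 12.8
grip_force: 59.2
```

Request:
{"name": "play_rows", "arguments": {"motion": [[[0,0,-1.5,0,0,0],[0,0,-3,0,0,2.5],[0,0,-5,0,0,5],[0,0,-7,0,0,7.7],[0,0,-8.5,0,0,10.2]]]}}

```text
time: 26.95
tool_pos: [474.5, 240.0, 102.2]
tcp_rot: [-180.0, -0.0, -0.1]
ft_force: [0.7, 0.1, -0.7]
finger_gap: 12.7
grip_force: 58.4
```

Request:
{"name": "play_rows", "arguments": {"motion": [[[0,2,0,0,0,0],[0,5,0,0,0,0],[0,8,0,0,0,0],[0,11,0,0,0,0],[-0.2,14.6,0,0,0,0]]]}}

```text
time: 27.45
tool_pos: [472.1, 93.1, 100.9]
tcp_rot: [-180.0, -0.0, 0.0]
ft_force: [0.3, -0.0, -1.5]
finger_gap: 12.4
grip_force: 58.6
```

Request:
{"name": "play_rows", "arguments": {"motion": [[[0,3.6,0,0,0,0],[0,7.2,0,0,0,0],[0,10,0,0,0,0],[0,13,0,0,0,0],[-0.2,14.6,0,0,0,0]]]}}

```text
time: 27.95
tool_pos: [470.1, -54.2, 101.0]
tcp_rot: [180.0, -0.0, -0.1]
ft_force: [0.5, 0.2, -0.6]
finger_gap: 13.2
grip_force: 58.6
```

Request:
{"name": "play_rows", "arguments": {"motion": [[[0,0,0,0,0,0],[0,0,0,0,0,0],[0,0,0,0,0,0],[0,0,0,0,0,0],[0,0,0,0,0,0]]]}}

```text
time: 28.45
tool_pos: [470.3, -51.4, 100.3]
tcp_rot: [-180.0, 0.0, 0.1]
ft_force: [0.2, -0.4, -0.8]
finger_gap: 12.6
grip_force: 58.7
```

Run:
```python
from h import *
from bench import sensors,optics
s=wrist(optics,sensors,"pics/w7.png"); np.savez("w7.npz",**s)
st=sensors.sense();print(st["tool_pos"],st["tcp_rot"],st["grip_force"],st["finger_gap"])
```

```text
[470.24878138 -51.46671307 100.2524135 ] [-1.79993525e+02  1.16681327e-02  5.19000726e-02] 58.660860657691956 12.90694515533238
```

View pics/w7.png

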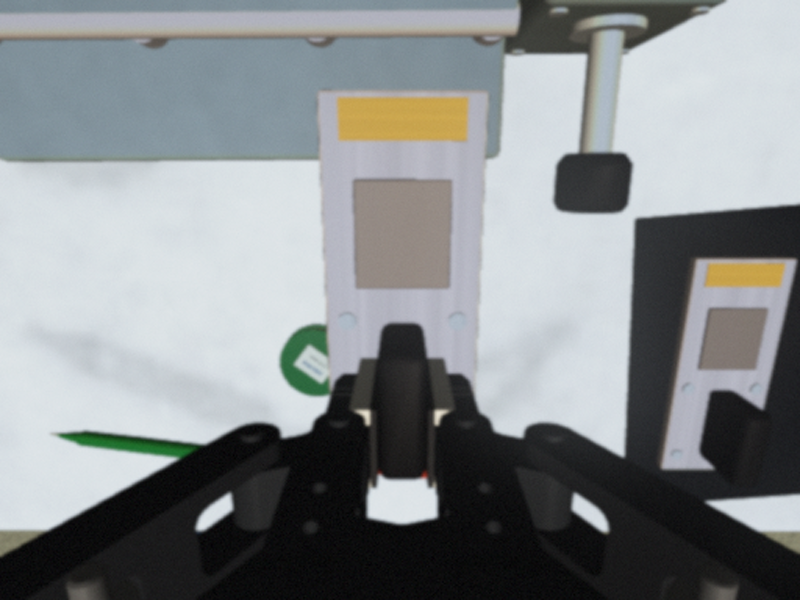

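Blade centred and square in the grip, same as the first. Lowering to slot height and inserting.

Request:
{"name": "play_rows", "arguments": {"motion": [[[0,0,1.5,0,0,0],[0,0,3,0,0,0],[0,0,4.5,0,0,0],[0,0,6,0,0,0],[0,0,6.5,0,0,0]]]}}

```text
time: 29.0
tool_pos: [469.0, -51.5, 33.6]
tcp_rot: [-180.0, 0.2, 0.0]
ft_force: [-0.8, -0.1, -1.0]
finger_gap: 12.9
grip_force: 58.7
```

Request:
{"name": "play_rows", "arguments": {"motion": [[[0,0,0,0,0,0],[0,0,0,0,0,0],[0.5,0,0,0,0,0],[1,0,0,0,0,0],[1.5,0,0,0,0,0]]]}}

```text
time: 29.5
tool_pos: [486.4, -52.2, 36.0]
tcp_rot: [180.0, -0.1, -0.0]
ft_force: [0.0, -0.0, -2.1]
finger_gap: 13.1
grip_force: 58.7
```

Request:
{"name": "play_rows", "arguments": {"motion": [[[0.5,0,0,0,0,0],[1,0,0,0,0,0],[1.5,0,0,0,0,0],[2,0,0,0,0,0],[2.5,0,0,0,0,0]]]}}

```text
time: 30.0
tool_pos: [510.7, -52.1, 35.2]
tcp_rot: [-180.0, 0.0, -0.0]
ft_force: [0.3, 0.3, -1.8]
finger_gap: 12.4
grip_force: 58.7
```

Request:
{"name": "play_rows", "arguments": {"motion": [[[0.6,0,0.05,0,0,0],[1.2,0,0.1,0,0,0],[1.8,0,0.1,0,0,0],[2.4,0,0.1,0,0,0],[3,0,0.1,0,0,0]]]}}

```text
time: 30.5
tool_pos: [540.8, -52.1, 34.3]
tcp_rot: [-180.0, 0.0, -0.0]
ft_force: [-0.9, -0.1, -1.0]
finger_gap: 12.6
grip_force: 58.7
```

Request:
{"name": "play_rows", "arguments": {"motion": [[[0.4,0,0,0,0,0],[0.8,0,0,0,0,0],[1.1,0,0,0,0,0],[1.3,0,0,0,0,0],[1.3,0,0,0,0,0]]]}}

```text
time: 31.0
tool_pos: [553.4, -52.1, 34.3]
tcp_rot: [180.0, -0.0, -0.0]
ft_force: [-2.2, 0.6, -1.1]
finger_gap: 12.9
grip_force: 58.7
```

Push gently until the stop.

Request:
{"name": "play_rows", "arguments": {"motion": [[[0.1,0,0,0,0,0],[0.2,0,0,0,0,0],[0.3,0,0,0,0,0],[0.4,0,0,0,0,0],[0.4,0,0,0,0,0]]]}}

```text
time: 31.5
tool_pos: [557.4, -52.1, 34.3]
tcp_rot: [180.0, -0.0, -0.0]
ft_force: [-0.8, 0.3, -0.8]
finger_gap: 12.8
grip_force: 58.7
```

Request:
{"name": "play_rows", "arguments": {"motion": [[[0.1,0,0,0,0,0],[0.15,0,0,0,0,0],[0.2,0,0,0,0,0],[0.2,0,0,0,0,0],[0.2,0,0,0,0,0]]]}}

```text
time: 32.0
tool_pos: [558.5, -52.2, 33.9]
tcp_rot: [-180.0, 0.1, -0.0]
ft_force: [-4.5, -0.2, 0.2]
finger_gap: 12.9
grip_force: 58.8
```

Request:
{"name": "play_rows", "arguments": {"motion": [[[0.1,0,0,0,0,0],[0.15,0,0,0,0,0],[0.15,0,0,0,0,0],[0.15,0,0,0,0,0],[0.15,0,0,0,0,0]]]}}

```text
time: 32.5
tool_pos: [558.5, -52.2, 33.3]
tcp_rot: [-180.0, 0.3, -0.0]
ft_force: [-10.6, -1.5, 1.6]
finger_gap: 12.8
grip_force: 59.2
```

Request:
{"name": "play_rows", "arguments": {"motion": [[[-0.1,0,0,0,0,0],[-0.15,0,0.1,0,0,0],[-0.15,0,0.15,0,0,0],[-0.15,0,0.15,0,0,0],[-0.15,0,0.15,0,0,0]]]}}

```text
time: 33.0
tool_pos: [558.4, -52.1, 32.9]
tcp_rot: [-180.0, 0.1, -0.0]
ft_force: [-8.7, -0.0, 5.8]
finger_gap: 12.6
grip_force: 59.8
```

Request:
{"name": "play_rows", "arguments": {"motion": [[[0,0,0,0,0,0],[0,0,0,0,0,0],[0,0,0,0,0,0],[0,0,0,0,0,0],[0,0,0,0,0,0]]], "jaw": 0.5}}

```text
time: 33.5
tool_pos: [559.5, -52.1, 32.9]
tcp_rot: [180.0, -0.0, -0.0]
ft_force: [-0.6, 0.5, -0.5]
finger_gap: 42.5
grip_force: 0.0
```

Request:
{"name": "play_rows", "arguments": {"motion": [[[0,0,-2,0,0,0],[0,0,-5,0,0,0],[0,0,-8,0,0,0],[0,0,-12,0,0,0],[0,0,-15,0,0,0]]]}}

```text
time: 34.0
tool_pos: [559.8, -52.2, 185.4]
tcp_rot: [180.0, -0.1, -0.0]
ft_force: [1.2, -0.9, -0.1]
finger_gap: 42.7
grip_force: 0.0
```

Run:
```python
from h import *
from bench import sensors,optics
np.set_printoptions(precision=1,suppress=True)
s=wrist(optics,sensors,"pics/w8.png"); np.savez("w8.npz",**s)
st=sensors.sense();print(st["tool_pos"],st["tcp_rot"])
for b,c in dark(s,(0,100,512,260)): print(b,c,cast(s,[(b[0],b[1]),(b[0]+b[2],b[1]+b[3])],56)[:,:2],cast(s,c,50)[0])
```

```text
[562.4 -52.7 191.1] [179.9  -0.5  -0. ]
[305  68   6  83 333] [307.3 108.4] [[ 660.1  -91.9]
 [ 591.3 -100.1]] [627.9 -96.2  50. ]
[   0  132   55  159 6130] [ 20.  222.6] [[607.9 172.2]
 [449.9 151.9]] [521.3 177.   50. ]
[251 161  13  44 551] [256.9 182.4] [[582.4 -46.8]
 [541.  -58.7]] [561.2 -52.1  50. ]
[321 199  27  26 570] [333.7 211.9] [[ 546.8 -111.5]
 [ 521.1 -138.6]] [ 532.1 -125.7   50. ]
```

View pics/w8.png

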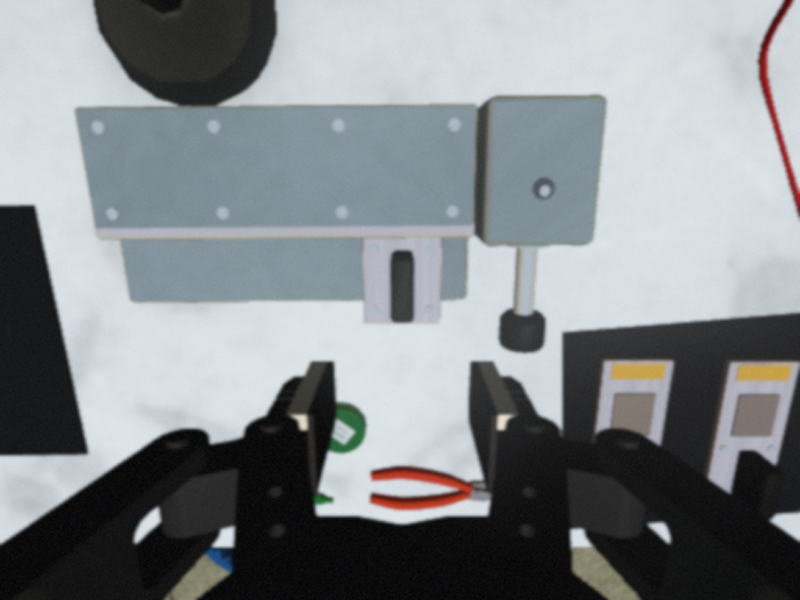

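Blade B is home: handle at (402,286), tail edge in the same place as the original. Knob still out. Now the knocked blade A.

Request:
{"name": "play_rows", "arguments": {"motion": [[[-0.4,-2.5,0,0,0,0],[-1,-6,0,0,0,0],[-1.6,-9.5,0,0,0,0],[-2.2,-13,0,0,0,0],[-2.7,-16.8,0,0,0,0]]]}}

```text
time: 34.55
tool_pos: [531.9, 117.0, 182.7]
tcp_rot: [180.0, -0.0, -0.0]
ft_force: [0.2, 0.8, 1.1]
finger_gap: 42.7
grip_force: 0.0
```

Request:
{"name": "play_rows", "arguments": {"motion": [[[-0.5,-3.5,0,0,0,0],[-1.1,-7,0,0,0,0],[-1.6,-10.5,0,0,0,0],[-2.2,-14,0,0,0,0],[-2.7,-17.2,0,0,0,0]]]}}

```text
time: 35.05
tool_pos: [504.8, 289.6, 182.6]
tcp_rot: [-180.0, -0.0, 0.0]
ft_force: [-0.2, 0.3, 0.3]
finger_gap: 42.8
grip_force: 0.0
```

Request:
{"name": "play_rows", "arguments": {"motion": [[[-0.5,-3.5,0,0,0,0],[-1.1,-7,0,0,0,0],[-1.6,-10.5,0,0,0,0],[-2.2,-13.5,0,0,0,0],[-2.6,-16.2,0,0,0,0]]]}}

```text
time: 35.55
tool_pos: [478.6, 451.6, 182.4]
tcp_rot: [-180.0, 0.0, 0.0]
ft_force: [0.6, -0.4, -0.5]
finger_gap: 42.9
grip_force: 0.0
```

Request:
{"name": "play_rows", "arguments": {"motion": [[[0,0,0,0,0,0],[0,0,0,0,0,0],[0,0,0,0,0,0],[0,0,0,0,0,0],[0,0,0,0,0,0]]]}}

```text
time: 36.05
tool_pos: [479.8, 449.0, 182.9]
tcp_rot: [-180.0, -0.0, -0.1]
ft_force: [-0.1, -0.0, 0.7]
finger_gap: 42.5
grip_force: 0.0
```

Run:
```python
from h import *
from bench import sensors,optics
s=wrist(optics,sensors,"pics/w9.png"); np.savez("w9.npz",**s)
st=sensors.sense();print(st["tool_pos"],st["tcp_rot"],st["joint_pos"])
```

```text
[479.76452689 449.19303825 182.98769413] [-1.79994457e+02 -1.09301715e-02 -6.94495712e-02] [ 3.86484669e+01  1.76444945e+01  7.86653400e+01 -2.52685988e-03
  8.36781701e+01  1.28718194e+02]
```

View pics/w9.png

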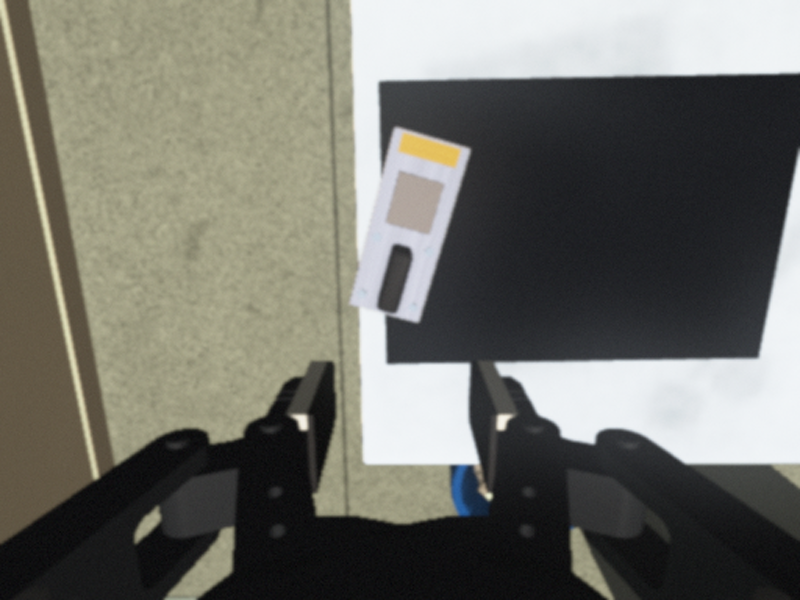

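Blade A: plate corners (396,127), (470,149), (420,322) and (350,303), with the handle at (395,278).

Run:
```python
from h import *
from bench import sensors
np.set_printoptions(precision=2,suppress=True)
s=dict(np.load("w9.npz"))
C=cast(s,np.array([(396,127),(470,149),(420,322),(350,303)])*.64,9)[:,:2]; c=C.mean(0); ax=(C[0]+C[1]-C[2]-C[3])/2
yaw=np.degrees(np.arctan2(ax[1],ax[0])); u=ax/np.linalg.norm(ax); h=c-30*u
print(c,yaw,np.linalg.norm(ax),np.linalg.norm(C[0]-C[1]),"handle",h, rel(sensors.sense(),(h[0],h[1],16),yaw))
g=cv2.cvtColor(s["pixels"],cv2.COLOR_RGB2GRAY)
```

```text
[509.12 444.78] -15.304886907106354 118.52762978630786 48.43277988868785 handle [480.19 452.7 ] [ 0.04 -0.35 16.7  -0.01 -0.01 15.24]
```

Request:
{"name": "play_rows", "arguments": {"motion": [[[0,-0.1,1,0,0,3],[0,-0.2,2.5,0,0,6],[0,-0.3,4,0,0,9],[0,-0.35,6,0,0,12],[0.05,-0.35,7.5,0,0,15.2]]]}}

```text
time: 36.6
tool_pos: [479.7, 452.8, 106.7]
tcp_rot: [180.0, 0.0, -15.4]
ft_force: [-0.7, 0.6, -0.2]
finger_gap: 43.3
grip_force: 0.0
```

Request:
{"name": "play_rows", "arguments": {"motion": [[[0,0,2,0,0,0],[0,0,4,0,0,0],[0,0,6,0,0,0],[0,0,7.5,0,0,0],[0,0,8,0,0,0]]]}}

```text
time: 37.1
tool_pos: [478.9, 452.2, 25.6]
tcp_rot: [179.9, 0.1, -15.2]
ft_force: [0.7, -0.1, -1.2]
finger_gap: 42.7
grip_force: 0.0
```

Request:
{"name": "play_rows", "arguments": {"motion": [[[0,0,0.5,0,0,0],[0,0,1,0,0,0],[0,0,1.2,0,0,0],[0,0,1.2,0,0,0],[0,0,1.2,0,0,0]]]}}

```text
time: 37.6
tool_pos: [480.1, 453.7, 16.4]
tcp_rot: [-180.0, -0.0, -15.2]
ft_force: [0.2, 0.1, 0.2]
finger_gap: 42.5
grip_force: 0.0
```

Request:
{"name": "play_rows", "arguments": {"motion": [[[0,0,0,0,0,0],[0,0,0,0,0,0],[0,0,0,0,0,0],[0,0,0,0,0,0],[0,0,0,0,0,0]]], "jaw": 0}}

```text
time: 38.1
tool_pos: [480.2, 453.7, 16.4]
tcp_rot: [-180.0, -0.0, -15.2]
ft_force: [1.0, 0.5, 4.2]
finger_gap: 12.9
grip_force: 59.1
```

Request:
{"name": "play_rows", "arguments": {"motion": [[[0,0,0,0,0,0],[0,0,0,0,0,0],[0,0,0,0,0,0],[0,0,0,0,0,0],[0,0,0,0,0,0]]]}}

```text
time: 38.6
tool_pos: [480.2, 453.7, 16.4]
tcp_rot: [-180.0, -0.0, -15.2]
ft_force: [-0.8, -0.3, 4.5]
finger_gap: 12.7
grip_force: 59.2
```

Request:
{"name": "play_rows", "arguments": {"motion": [[[0,0,-1.5,0,0,0],[0,0,-3,0,0,-4],[0,0,-5,0,0,-8],[0,0,-7,0,0,-12],[0,0,-8.5,0,0,-15.2]]]}}

```text
time: 39.1
tool_pos: [480.0, 453.4, 102.6]
tcp_rot: [-180.0, -0.0, 0.2]
ft_force: [-0.8, -0.1, -0.3]
finger_gap: 12.7
grip_force: 58.6
```

Request:
{"name": "play_rows", "arguments": {"motion": [[[0,2,0,0,0,0],[0,5,0,0,0,0],[-0.1,8,0,0,0,0],[-0.2,11,0,0,0,0],[-0.3,14.5,0,0,0,0]]]}}

```text
time: 39.6
tool_pos: [476.3, 307.4, 101.1]
tcp_rot: [180.0, 0.0, 0.0]
ft_force: [0.8, -0.3, -0.6]
finger_gap: 13.1
grip_force: 58.6
```

Request:
{"name": "play_rows", "arguments": {"motion": [[[0,3,0,0,0,0],[0,6,0,0,0,0],[-0.1,9,0,0,0,0],[-0.2,12,0,0,0,0],[-0.3,14.5,0,0,0,0]]]}}

```text
time: 40.1
tool_pos: [473.3, 161.8, 101.1]
tcp_rot: [180.0, 0.0, -0.0]
ft_force: [-0.6, 0.7, -1.3]
finger_gap: 12.8
grip_force: 58.7
```

Request:
{"name": "play_rows", "arguments": {"motion": [[[0,3,0,0,0,0],[0,6,0,0,0,0],[-0.1,9,0,0,0,0],[-0.2,12,0,0,0,0],[-0.3,14.6,0,0,0,0]]]}}

```text
time: 40.6
tool_pos: [470.3, 16.0, 101.2]
tcp_rot: [180.0, 0.0, -0.0]
ft_force: [0.2, -0.4, -1.6]
finger_gap: 13.1
grip_force: 58.7
```

Request:
{"name": "play_rows", "arguments": {"motion": [[[0,0,0,0,0,0],[0,0,0,0,0,0],[0,0,0,0,0,0],[0,0,0,0,0,0],[0,0,0,0,0,0]]]}}

```text
time: 41.1
tool_pos: [470.7, 18.2, 100.8]
tcp_rot: [-180.0, 0.0, 0.1]
ft_force: [0.0, -0.1, -1.6]
finger_gap: 12.4
grip_force: 58.8
```

Run:
```python
from h import *
from bench import sensors,optics
s=wrist(optics,sensors,"pics/w10.png"); np.savez("w10.npz",**s)
st=sensors.sense();print(st["tool_pos"],st["tcp_rot"],st["grip_force"],st["finger_gap"])
```

```text
[470.73701895  18.09004184 100.7566926 ] [-1.79992817e+02  1.06056753e-02  5.63604489e-02] 58.75367224216461 13.032738525777365
```

View pics/w10.png

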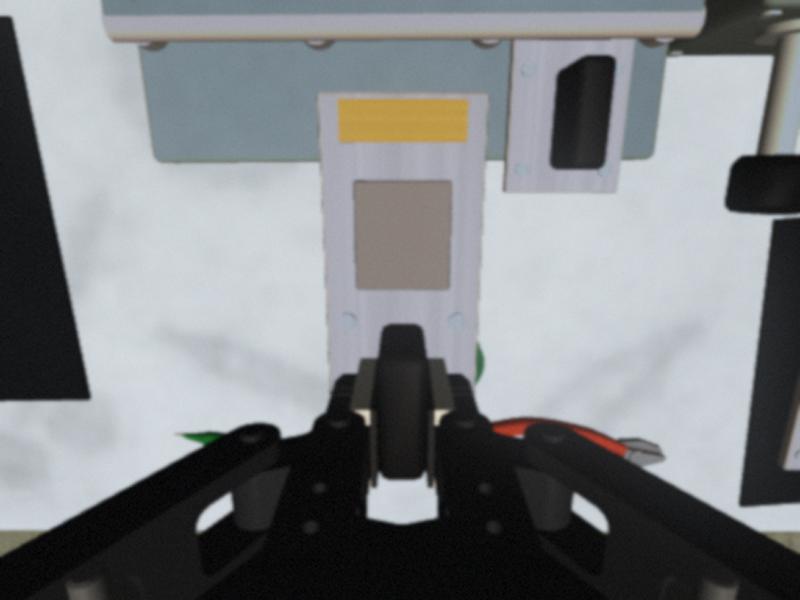

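Blade A is held square, and the right-hand blade sits home next to the target slot. Inserting into the middle slot.

Request:
{"name": "play_rows", "arguments": {"motion": [[[0,0.03,1.5,0,0,0],[0,0.04,3,0,0,0],[0,0.04,4.5,0,0,0],[0,0.04,6,0,0,0],[0,0.04,6.6,0,0,0]]]}}

```text
time: 41.65
tool_pos: [469.6, 17.5, 33.2]
tcp_rot: [-180.0, 0.1, 0.0]
ft_force: [-3.6, 0.5, 2.1]
finger_gap: 12.8
grip_force: 59.3
```

Request:
{"name": "play_rows", "arguments": {"motion": [[[0,0,0,0,0,0],[0,0,0,0,0,0],[0.5,0,0,0,0,0],[1,0,0,0,0,0],[1.5,0,0,0,0,0]]]}}

```text
time: 42.15
tool_pos: [486.8, 16.9, 35.4]
tcp_rot: [180.0, -0.1, -0.0]
ft_force: [0.1, -0.1, -1.0]
finger_gap: 12.5
grip_force: 58.8
```

Request:
{"name": "play_rows", "arguments": {"motion": [[[0.5,0,0,0,0,0],[1,0,0,0,0,0],[1.5,0,0,0,0,0],[2,0,0,0,0,0],[2.5,0,0,0,0,0]]]}}

```text
time: 42.65
tool_pos: [511.2, 17.0, 34.7]
tcp_rot: [-180.0, 0.0, -0.0]
ft_force: [-0.0, 0.1, -1.4]
finger_gap: 13.1
grip_force: 58.8
```

Request:
{"name": "play_rows", "arguments": {"motion": [[[0.6,0,0,0,0,0],[1.2,0,0,0,0,0],[1.8,0,0,0,0,0],[2.4,0,0,0,0,0],[3,0,0,0,0,0]]]}}

```text
time: 43.15
tool_pos: [541.3, 17.0, 34.8]
tcp_rot: [180.0, 0.0, -0.0]
ft_force: [-0.7, -0.5, -2.1]
finger_gap: 12.5
grip_force: 58.8
```

Request:
{"name": "play_rows", "arguments": {"motion": [[[0.4,0,0,0,0,0],[0.8,0,0,0,0,0],[1.1,0,0,0,0,0],[1.3,0,0,0,0,0],[1.3,0,0,0,0,0]]]}}

```text
time: 43.65
tool_pos: [554.0, 17.0, 34.8]
tcp_rot: [-180.0, -0.0, -0.0]
ft_force: [-0.8, -0.2, -1.4]
finger_gap: 12.4
grip_force: 58.8
```

Request:
{"name": "play_rows", "arguments": {"motion": [[[0.1,0,0,0,0,0],[0.2,0,0,0,0,0],[0.3,0,0,0,0,0],[0.4,0,0,0,0,0],[0.5,0,0,0,0,0]]]}}

```text
time: 44.15
tool_pos: [558.3, 16.9, 34.6]
tcp_rot: [180.0, 0.1, -0.0]
ft_force: [-5.7, -0.6, 2.0]
finger_gap: 12.9
grip_force: 59.2
```

Request:
{"name": "play_rows", "arguments": {"motion": [[[0.05,0,0,0,0,0],[0.1,0,0,0,0,0],[0.15,0,0,0,0,0],[0.2,0,0,0,0,0],[0.2,0,0,0,0,0]]]}}

```text
time: 44.65
tool_pos: [558.4, 16.9, 33.8]
tcp_rot: [180.0, 0.3, 0.0]
ft_force: [-10.8, -1.2, 4.0]
finger_gap: 13.0
grip_force: 59.5
```

Request:
{"name": "play_rows", "arguments": {"motion": [[[-0.1,0,0,0,0,0],[-0.2,0,0.1,0,0,0],[-0.2,0,0.15,0,0,0],[-0.2,0,0.15,0,0,0],[-0.2,0,0.15,0,0,0]]]}}

```text
time: 45.15
tool_pos: [558.3, 17.0, 33.4]
tcp_rot: [180.0, 0.1, -0.0]
ft_force: [-6.6, -0.5, 3.6]
finger_gap: 12.9
grip_force: 59.5
```

Request:
{"name": "play_rows", "arguments": {"motion": [[[0,0,0,0,0,0],[0,0,0,0,0,0],[0,0,0,0,0,0],[0,0,0,0,0,0],[0,0,0,0,0,0]]], "jaw": 0.5}}

```text
time: 45.65
tool_pos: [559.0, 17.0, 33.4]
tcp_rot: [-180.0, -0.0, -0.0]
ft_force: [0.1, -0.3, -0.4]
finger_gap: 42.6
grip_force: 0.0
```

Request:
{"name": "play_rows", "arguments": {"motion": [[[0,0,-2,0,0,0],[0,0,-5,0,0,0],[0,0,-8,0,0,0],[0,0,-12,0,0,0],[0,0,-15,0,0,0]]]}}

```text
time: 46.15
tool_pos: [559.3, 17.0, 185.9]
tcp_rot: [180.0, -0.1, -0.0]
ft_force: [0.7, 0.8, 0.7]
finger_gap: 42.9
grip_force: 0.0
```

Request:
{"name": "play_rows", "arguments": {"motion": [[[-0.2,1,0,0,0,0],[-0.4,2,0,0,0,0],[-0.6,3,0,0,0,0],[-0.6,3,0,0,0,0],[-0.6,3,0,0,0,0]]]}}

```text
time: 46.65
tool_pos: [551.9, -13.3, 181.8]
tcp_rot: [-180.0, 0.1, -0.1]
ft_force: [-0.1, -0.1, 0.1]
finger_gap: 42.6
grip_force: 0.0
```

Request:
{"name": "play_rows", "arguments": {"motion": [[[0,0,0,0,0,0],[0,0,0,0,0,0],[0,0,0,0,0,0],[0,0,0,0,0,0],[0,0,0,0,0,0]]]}}

```text
time: 47.15
tool_pos: [552.8, -12.9, 183.3]
tcp_rot: [-180.0, -0.0, 0.0]
ft_force: [-0.3, -0.3, -0.5]
finger_gap: 42.8
grip_force: 0.0
```

Run:
```python
from h import *
from bench import sensors,optics
np.set_printoptions(precision=1,suppress=True)
s=wrist(optics,sensors,"pics/w11.png"); np.savez("w11.npz",**s)
st=sensors.sense();print(st["tool_pos"],st["tcp_rot"])
for b,c in dark(s,(150,100,512,260)): print(b,c,cast(s,[(b[0],b[1]),(b[0]+b[2],b[1]+b[3])],56)[:,:2],cast(s,c,50)[0])
```

```text
[552.8 -12.9 183.4] [180.  -0.   0.]
[218 155  15  44 623] [225.2 176.1] [[580.8  21.7]
 [540.2   9.3]] [560.4  16.5  50. ]
[291 154  17  44 657] [298.7 175.3] [[581.7 -42.8]
 [541.2 -59.7]] [561.2 -51.2  50. ]
[362 192  30  26 616] [376.5 205.1] [[ 546.9 -108.8]
 [ 521.6 -139.2]] [ 532.4 -125.8   50. ]
```

View pics/w11.png

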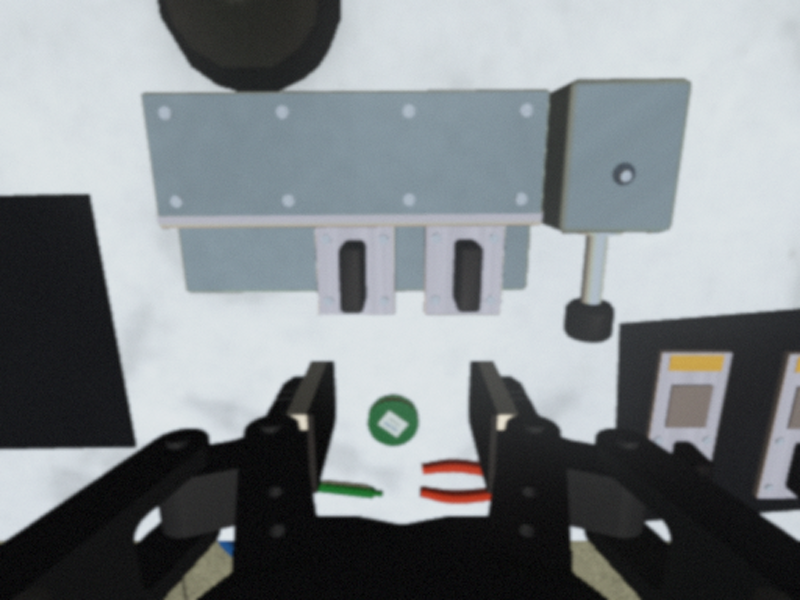

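Both new blades are home, with handles at (352,275) and (467,275) px and both tails even. The finished blades are on the mat and the knob is still out at (588,320). Now push the knob in.

Request:
{"name": "play_rows", "arguments": {"motion": [[[-0.4,2.2,0,0,0,0],[-0.8,4.4,0,0,0,0],[-1.2,6.6,1,0,0,0],[-1.6,8.8,2,0,0,0],[-2,11.25,3,0,0,0]]], "jaw": 0.65}}

```text
time: 47.7
tool_pos: [532.7, -126.1, 153.2]
tcp_rot: [180.0, -0.0, 0.0]
ft_force: [0.2, -0.3, -0.3]
finger_gap: 55.5
grip_force: 0.0
```

Request:
{"name": "play_rows", "arguments": {"motion": [[[0,0,2,0,0,0],[0,0,4,0,0,0],[0,0,6,0,0,0],[0,0,8,0,0,0],[0,0,9,0,0,0]]]}}

```text
time: 48.2
tool_pos: [531.6, -125.2, 61.3]
tcp_rot: [-180.0, 0.1, -0.0]
ft_force: [-0.4, 0.9, -0.3]
finger_gap: 55.6
grip_force: 0.0
```

Request:
{"name": "play_rows", "arguments": {"motion": [[[0,0,1,0,0,0],[0,0,2,0,0,0],[0,0,3,0,0,0],[0,0,3.1,0,0,0],[0,0,3.1,0,0,0]]]}}

```text
time: 48.7
tool_pos: [532.7, -125.5, 32.2]
tcp_rot: [-180.0, 0.0, -0.0]
ft_force: [-1.0, 0.2, 0.3]
finger_gap: 55.5
grip_force: 0.0
```

Request:
{"name": "play_rows", "arguments": {"motion": [[[0,0,0,0,0,0],[0,0,0,0,0,0],[0,0,0,0,0,0],[0,0,0,0,0,0],[0,0,0,0,0,0]]], "jaw": 0}}

```text
time: 49.2
tool_pos: [533.3, -125.5, 33.2]
tcp_rot: [180.0, -0.1, -0.0]
ft_force: [-2.4, 2.3, 5.7]
finger_gap: 26.0
grip_force: 58.9
```

Request:
{"name": "play_rows", "arguments": {"motion": [[[0,0,0,0,0,0],[0,0,0,0,0,0],[0,0,0,0,0,0],[0,0,0,0,0,0],[0,0,0,0,0,0]]]}}

```text
time: 49.7
tool_pos: [533.3, -125.5, 33.2]
tcp_rot: [180.0, -0.1, -0.0]
ft_force: [-2.1, 2.1, 6.0]
finger_gap: 25.8
grip_force: 58.9
```

Request:
{"name": "play_rows", "arguments": {"motion": [[[0.5,0,0,0,0,0],[1,0,0,0,0,0],[1.5,0,0,0,0,0],[2,0,0,0,0,0],[2.3,0,0,0,0,0]]]}}

```text
time: 50.2
tool_pos: [555.5, -125.3, 32.9]
tcp_rot: [-180.0, 0.1, 0.0]
ft_force: [-16.5, 3.5, 20.1]
finger_gap: 25.8
grip_force: 60.4
```

Request:
{"name": "play_rows", "arguments": {"motion": [[[0.1,0,0,0,0,0],[0.1,0,0,0,0,0],[0.1,0,0,0,0,0],[0.1,0,0,0,0,0],[0.1,0,0,0,0,0]]]}}

```text
time: 50.7
tool_pos: [555.4, -125.3, 33.0]
tcp_rot: [-180.0, 0.2, 0.0]
ft_force: [-12.0, 4.0, 15.5]
finger_gap: 25.9
grip_force: 60.1
```

Moved 22 mm to the inner stop. Release and retreat.

Request:
{"name": "play_rows", "arguments": {"motion": [[[0,0,0,0,0,0],[0,0,0,0,0,0],[0,0,0,0,0,0],[0,0,0,0,0,0],[0,0,0,0,0,0]]], "jaw": 0.65}}

```text
time: 51.2
tool_pos: [556.7, -125.6, 32.1]
tcp_rot: [180.0, 0.0, -0.0]
ft_force: [0.5, -0.6, 0.2]
finger_gap: 55.4
grip_force: 0.0
```

Request:
{"name": "play_rows", "arguments": {"motion": [[[0,0,-3,0,0,0],[0,0,-6,0,0,0],[0,0,-9,0,0,0],[0,0,-13,0,0,0],[0,0,-17,0,0,0]]]}}

```text
time: 51.7
tool_pos: [556.3, -125.4, 203.3]
tcp_rot: [-180.0, 0.1, -0.0]
ft_force: [0.8, -0.8, -0.4]
finger_gap: 55.8
grip_force: 0.0
```

Request:
{"name": "play_rows", "arguments": {"motion": [[[-0.5,0,0,0,0,0],[-1,0,0,0,0,0],[-1,0,0,0,0,0],[-1,0,0,0,0,0],[-1,0,0,0,0,0]]]}}

```text
time: 52.2
tool_pos: [546.1, -125.3, 200.8]
tcp_rot: [-180.0, 0.1, -0.0]
ft_force: [-0.9, 0.1, 0.2]
finger_gap: 55.6
grip_force: 0.0
```

Run:
```python
from h import *
from bench import sensors,optics
np.set_printoptions(precision=1,suppress=True)
s=wrist(optics,sensors,"pics/w12.png")
d=optics.snapshot("side"); cv2.imwrite("pics/f.png",np.hstack([cv2.resize(x["pixels"][:,:,::-1],(400,300),interpolation=cv2.INTER_AREA) for x in(s,d)]))
st=sensors.sense();print(st["tool_pos"],st["tcp_rot"])
for b,c in dark(s,(60,100,512,260)): print(b,c,cast(s,[(b[0],b[1]),(b[0]+b[2],b[1]+b[3])],56)[:,:2],cast(s,c,50)[0])
```

```text
[ 546.4 -125.4  201.3] [-180.     0.1   -0. ]
[457 107  10  21 112] [460.8 115.1] [[ 614.7 -305.7]
 [ 596.1 -318.2]] [ 607.4 -314.3   50. ]
[101 145  27  43 933] [114.1 165.3] [[580.5  20.5]
 [539.   -0. ]] [560.2  13.5  50. ]
[174 145  19  42 689] [183.4 164.8] [[580.5 -47.7]
 [540.  -63.1]] [560.7 -53.8  50. ]
[ 487  152   25   72 1566] [499.8 187.3] [[ 574.  -341.1]
 [ 501.6 -380.8]] [ 538.1 -365.3   50. ]
[245 159  25  23 513] [257.  170.5] [[ 567.3 -113.8]
 [ 545.  -137.6]] [ 555.  -125.1   50. ]
```

View pics/f.png

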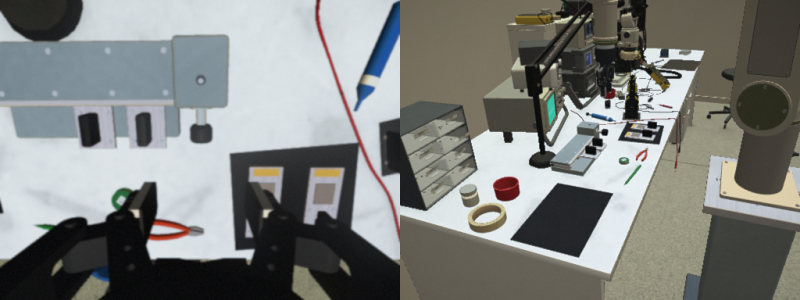

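The knob is back at its starting position (x of about 555). Both new blades are home, the finished blades are on the right mat, and the pen, cutter and reel have not moved.

```bash
python3 -c "
from bench import job
print(job.hand_in())"
```

```text
the job is handed in; nothing more can be done
None
```

The job is done and handed in, though hand-in returned no verdict: I pulled the knob out, laid both finished blades on the right mat, slid both new blades home, and pushed the knob back in, leaving the pen, cutter and reel undisturbed.

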